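# Anchor a carver's tool tray under the stone box and fill it

## Robot

A 6-joint arm with a two-finger parallel gripper is mounted at the origin on the work surface; the furniture and walls round the work are solid. World frame = base frame: x ahead of the robot, y to its left, z up, the work surface at z = 0. Lengths are in m, angles in rad, forces in N, time in s.
With the tool pointing down it reaches from about 0.35 to 0.775 m from the base axis. Payload 7.3 kg.
Tool frame: the origin (TCP) lies at the very end of the fingers, on their centre line; the grasp point (between the pads) lies 19 mm behind it (robot.hold_point_z is the distance from the TCP to the grasp point, in m); z points along the fingers, y is the direction in which the jaws open and shut (so a half turn about z gives the same grasp; the last joint's range is limited). The gripper opens to 92 mm and grips with 3 to 60 N. Pads are 19 mm wide; open, the fingers measure 130 mm over their backs; the gripper's body (75 mm by 190 mm) begins 47 mm behind the grasp point.
Start: joints at [-1.246, 0.342, 1.524, -0, 1.275, -0.146], TCP at [0.238, -0.468, 0.227] pointing down, gripper open.
Joint ranges: [-2.53, 2.53], [-0.77, 2.02], [0.04, 2.7], [-1, 4.14], [0.28, 2.66], [-3.11, 3.11]. Speed limits (rad/s): [2.57, 2.57, 3.14, 3.14, 3.14, 3.14].

## Interface

Orientations are given as [roll, pitch, yaw] about the fixed x, y, z axes, in that order (R = Rz(yaw) Ry(pitch) Rx(roll)).
In Python, from cell import monitor, viewer, robot gives the robot as it stands.
- The arm moves only by the tool move_arm, never from a script. Its argument "deltas" is a list of rows, each an object of numbers: "x", "y", "z": the shift along the tool's x, y, z in m; "wx", "wy", "wz": the turn, a rotation vector about the tool's x, y, z in degrees; "hand": the opening, from 0 (shut) to 1 (fully open). In form: [{"x": .., "y": .., "z": .., "wx": .., "wy": .., "wz": .., "hand": ..}, ...]. A call has 1 to 8 rows; each row is the pose to reach, as a shift and turn from the pose commanded when the call began, along the tool's axes at that moment; what a row does not reach only later rows make up. A row lasts 1/8 s, in which the tool goes at most 62.5 mm and 10.7 degrees, less where a joint would pass 70% of its speed; a pose out of reach is approached as far as the arm can. A call with a gripper value outside its range is refused whole. The fingers move at their own pace and stop on an object; "grip_force" is the grip in N (left out, the last holds). Time passes only in rows, so rows that repeat a pose let the fingers close. It gives the time, the measured TCP pose, the force and the opening at its end, in the units of the state.
- monitor.observe(): the state, without advancing time (a new reading comes with each control period).
- viewer.read_camera(name): name is "scene" or "top" or "wrist"; returns the picture (420x560x3 uint8, red, green, blue); there is no depth.
- viewer.camera_params(name): a dict with "camera_matrix" (3x3 intrinsics, pixels), "k1" (the pictures are not rectified: a ray, as slopes to the right and down, at radius r is drawn at 1 + k1 r^2 times it, then the intrinsics apply), "R" (3x3) and "t" (3): a world point X has camera coordinates R X + t. Camera axes: x right, y down, z forward; pixel columns grow to the right and rows downward; lengths in m; the calibration is good to about 2 mm. A picture is of the moment at which its call begins: read the wrist's pose just before it. camera_params takes no time and is no camera call; for the wrist camera it gives the pose at the moment of the call.
- robot.hand_in(): hands the job in, once; it reports no verdict.
The state is a dict: "time": time; "qpos": joint angles; "qvel": joint speeds; "joint_efforts": joint torques, N m; "tool_pos": TCP position; "tool_rot": TCP orientation; "contact_force": force on the tool from outside, world axes, zero at the start; "torque": the same for the moment, N m; "opening": finger opening in m.
Only numpy, scipy, OpenCV 4.12 (cv2) and the standard library are available. Lean on these libraries where they do the work, as an engineer would, in place of code of your own. Each camera call takes 0.05 s, during which the arm holds its last target. There are 200 camera calls.

## Task

Set up the shadow tray so that it cannot slide about while I carve: the stone box is too heavy to pick up, so tip it back on its rear edge until it leans against the riser shelf, slide the tray's steel tongue squarely in under it until the tip is nearly at the box's rear edge, and let the box down again so that it stands upright on the tongue. Lay the tray's own carving tools that are out on the bench (red-brown gouge, dark gouge, slim V-tool, boxwood gouge; one may be missing) each into its own pocket, handle towards the robot, fully down in its cut-out; the tools on the leather roll are not part of the set, and leave the mug alone.

Things in the scene. Friction and masses are not known exactly. Their poses are not given: they have to be found in the camera images.
- box_bar (a point): Middle of the carrying bar on top of the stone box: a round light-wood rod 16 mm thick, 100 mm long along the box's y, on two steel posts 86 mm apart, its axis 165 mm above the box's underside and 37 mm above its top, over the middle of the box. Box axes: z up when it stands, x from its front (towards the robot; catches and label) to its rear
- box_rear (a point): Middle of the rear bottom edge of the stone box (32 mm behind and 165 mm below box_bar in the box's axes). The box, an upright dark hardwood case with steel corners, is 64 mm deep (x), 104 mm wide (y), 125 mm high without the bar, about 2.4 kg. It tips back about this edge; it balances at about 26 degrees and beyond that leans back by itself
- riser_edge (a point): Middle of the top front edge of the wooden riser shelf, fixed, 250 mm wide, 110 mm deep, 78 mm high. It stands about 50 mm behind the rear edge of the stone box, which leans at 31 to 35 degrees when tipped back against this edge. Tape and a wax tin lie on its ends; behind the box it is clear
- tray_bar (a point): Middle of the lifting bar of the shadow tray: dark wood, 60 mm long along the tray's x, 14 mm thick (y), 35 to 51 mm above the tray's underside (this point 43 mm), over the empty tray's centre of mass. Tray axes: x towards its steel tongue, z up. Tray 226 mm (x) by 220 mm (y), its middle 36 mm on the -x side of this point, rim 22 mm high, 0.8 kg; the bench mats are 2 mm thick
- tongue_tip (a point): Middle of the tip edge of the tray's steel tongue, at its underside. The tongue is a flat blade level with the tray's underside, 3 mm thick, 70 mm wide, and sticks out 88 mm from the tray's rim along the tray's x. The tray's foam top is 20 mm up, the orange pocket floors 6 mm; a finger channel cut down to the floor, 46 mm wide in x, crosses all pockets, its middle 40 mm on the -x side of the pocket centres
- red_gouge_mid (a point): Centre of the carving gouge with a red-brown turned handle: 200 mm long, handle 32 mm thick, blade narrow and thinner. The point lies half-way along on the turned axis, 10 mm above what the tool lies on; its y axis runs along that axis from blade to handle, rising slightly (the handle, on the +y half, is thicker; its top is 31 mm up). It balances about 38 mm from this point towards the handle. May be absent
- red_gouge_pocket (a point): Where the centre of the red-brown gouge (red_gouge) is when it lies in its pocket, first of four from the tray's +y side (left), 16 mm above its underside. Axes as the tray's. Handle to -x, blade towards the tongue. The pocket has the tool's outline, 2 to 3 mm to spare, 14 mm deep; its blade half is too narrow for a handle
- dark_gouge_mid (a point): Centre of the carving gouge with a very dark brown turned handle: 206 mm long, handle 30 mm thick, blade narrow and thinner. The point lies half-way along on the turned axis, 9 mm above what the tool lies on; its y axis runs along that axis from blade to handle, rising slightly (the handle, on the +y half, is thicker; its top is 29 mm up). It balances about 46 mm from this point towards the handle. May be absent
- dark_gouge_pocket (a point): Where the centre of the carving gouge (dark_gouge) is when it lies in its pocket, second of four from the tray's +y side (left), 15 mm above its underside. Axes as the tray's. Handle to -x, blade towards the tongue. The pocket has the tool's outline, 2 to 3 mm to spare, 14 mm deep; its blade half is too narrow for a handle
- slim_vtool_mid (a point): Centre of the slim V-shaped carving tool with a greyish light wood handle: 198 mm long, handle 26 mm thick, blade narrow and thinner. The point lies half-way along on the turned axis, 9 mm above what the tool lies on; its y axis runs along that axis from blade to handle, rising slightly (the handle, on the +y half, is thicker; its top is 25 mm up). It balances about 41 mm from this point towards the handle. May be absent
- slim_vtool_pocket (a point): Where the centre of the slim V-shaped carving tool (slim_vtool) is when it lies in its pocket, third of four from the tray's +y side (left), 15 mm above its underside. Axes as the tray's. Handle to -x, blade towards the tongue. The pocket has the tool's outline, 2 to 3 mm to spare, 14 mm deep; its blade half is too narrow for a handle
- pale_gouge_mid (a point): Centre of the carving gouge with a yellowish boxwood, bulbous handle: 202 mm long, handle 34 mm thick, blade narrow and thinner. The point lies half-way along on the turned axis, 12 mm above what the tool lies on; its y axis runs along that axis from blade to handle, rising slightly (the handle, on the +y half, is thicker; its top is 33 mm up). It balances about 37 mm from this point towards the handle. May be absent
- pale_gouge_pocket (a point): Where the centre of the carving gouge (pale_gouge) is when it lies in its pocket, fourth of four from the tray's +y side (left), 18 mm above its underside. Axes as the tray's. Handle to -x, blade towards the tongue. The pocket has the tool's outline, 2 to 3 mm to spare, 14 mm deep; its blade half is too narrow for a handle
- mug: Orange mug standing on the tool chest at the right: leave it alone; z axis up
There are look-alikes about, which are no part of the job. There is more than one size of the part that bears box_bar; the job needs the larger.

How it is judged:
On the way, in this order (a step that is already met when the one before it is completed fails the run):
1. the stone box is tipped back on its rear edge, more than 26 degrees (angle between box_bar's own z axis and vertical above 0.46 rad and height (world z) of box_rear below 0.02 m), for 0.3 s.
2. with the box still tipped back, the tray's tongue is under it, its tip within 25 mm of the box's rear edge (angle between box_bar's own z axis and vertical above 0.4 rad and x of box_rear in the frame of tongue_tip between -0.004 and 0.025 m and y of box_rear in the frame of tongue_tip between -0.03 and 0.03 m and angle between the y axis of box_bar and the y axis of tray_bar, either way round below 0.2 rad), for 0.2 s.
3. the box is let down and stands upright on the tongue (angle between box_bar's own z axis and vertical below 0.09 rad and x of box_rear in the frame of tongue_tip between -0.004 and 0.025 m and y of box_rear in the frame of tongue_tip between -0.03 and 0.03 m and angle between the y axis of box_bar and the y axis of tray_bar, either way round below 0.2 rad), for 0.3 s.
At the end, for the whole second after the job is handed in: The box stands upright (within 5 degrees) on the tongue, tip within 25 mm of its rear edge and within 30 mm of its middle; every tool present lies still in its own pocket, centre within 7 mm, not more than 5 mm high, handle towards the robot (all of step 3 and horizontal distance between red_gouge_mid and red_gouge_pocket below 0.007 m and z of red_gouge_mid in the frame of red_gouge_pocket below 0.005 m and angle between the y axis of each of red_gouge_mid, dark_gouge_mid, slim_vtool_mid, pale_gouge_mid and the x axis of tray_bar, either way round below 0.17 rad and linear speed of each of red_gouge, dark_gouge, slim_vtool, pale_gouge below 0.02 m/s and horizontal distance between dark_gouge_mid and dark_gouge_pocket below 0.007 m and z of dark_gouge_mid in the frame of dark_gouge_pocket below 0.005 m and horizontal distance between slim_vtool_mid and slim_vtool_pocket below 0.007 m and z of slim_vtool_mid in the frame of slim_vtool_pocket below 0.005 m and horizontal distance between pale_gouge_mid and pale_gouge_pocket below 0.007 m and z of pale_gouge_mid in the frame of pale_gouge_pocket below 0.005 m); the robot touches nothing.
It fails at once if the stone box is lifted off the table (height (world z) of box_rear above 0.035 m).
It fails at once if the stone box is tipped right over (angle between box_bar's own z axis and vertical above 1 rad).
It fails at once if the mug is pushed away or knocked over (distance of mug from where it was at the start of the episode above 0.03 m or angle between mug's own z axis and vertical above 0.6 rad).
Of red_gouge, dark_gouge, slim_vtool, pale_gouge only 3 to 4 are there at a start; the rules pass over those that are not, and their reading is None.
At some moment in a run one of red_gouge, dark_gouge, slim_vtool may be knocked a few centimetres aside while the robot is not near it.
Once in a run the grip may slacken for a moment while it holds something.
It also fails if it takes over 200 s, if anything falls off the work surface, if the arm or the gripper's body presses on something with over 40 N, if the wrist force passes 120 N, or if a joint passes its speed limit or range.

## Working session

There is one attempt and no reset: what is moved stays moved. The work goes in short steps, Python scripts to look and compute and a tool call to move; the robot and the scene stay as the last step left them, time stands still between calls to the robot, and variables do not carry over. Pictures are saved under pics/ and viewed, about 12 in all and at most 16, crops included, and the job is handed in when it is done.

Besides the shell and the picture viewer there is one more tool, called after "Request:" in YAML: its name, and indented under it one key for each argument. move_arm: Moves the arm, as the interface text tells. Its arguments: {"type":"object","properties":{"deltas":{"type":"array","items":{"type":"object","properties":{"x":{"type":"number"},"y":{"type":"number"},"z":{"type":"number"},"wx":{"type":"number"},"wy":{"type":"number"},"wz":{"type":"number"},"hand":{"type":"number"}}}},"grip_force":{"type":"number"}},"required":["deltas"]}

```bash
ls; mkdir -p pics; cat > h.py <<'E'
import numpy as np, cv2
from scipy.spatial.transform import Rotation as Ro
from cell import monitor, viewer, robot
def snap(n,f=None):
    p=viewer.camera_params(n); im=viewer.read_camera(n)
    if f: cv2.imwrite('pics/'+f,cv2.cvtColor(np.asarray(im),cv2.COLOR_RGB2BGR))
    return np.asarray(im),{k:np.array(v) for k,v in p.items()}
def ray(p,u,v):
    K=p['camera_matrix']; k1=float(p['k1'])
    d=np.array([(u-K[0,2])/K[0,0],(v-K[1,2])/K[1,1]]); s=d.copy()
    for _ in range(30): s=d/(1+k1*(s@s))
    R=p['R']; o=-R.T@p['t']; w=R.T@np.array([s[0],s[1],1.]); return o,w
def onz(p,u,v,z):
    o,w=ray(p,u,v); return o+w*(z-o[2])/w[2]
def proj(p,X):
    c=p['R']@np.array(X)+p['t']; s=c[:2]/c[2]; s=s*(1+float(p['k1'])*(s@s)); K=p['camera_matrix']
    return np.array([K[0,0]*s[0]+K[0,2],K[1,1]*s[1]+K[1,2]])
def st():
    s=monitor.observe(); return s
def tool():
    s=st(); return np.array(s['tool_pos']),Ro.from_euler('xyz',s['tool_rot']).as_matrix(),s
def delta(target,Rt=None):
    "shift in tool axes and rotvec deg to target pose (from measured)"
    t,R,s=tool(); d=R.T@(np.array(target)-t)
    w=np.zeros(3) if Rt is None else np.degrees(Ro.from_matrix(R.T@Rt).as_rotvec())
    return np.round(d,4),np.round(w,2)
E
python3 - <<'E'
from h import *
a,p=snap('top','top0.png'); b,q=snap('scene','scene0.png')
for n,x in(('top',p),('scene',q)): print(n,x['camera_matrix'].tolist(),x['k1'],(-x['R'].T@x['t']).round(3),x['R'].round(3).tolist())
print(st(),robot.hold_point_z)
E
```

```text
pics
top [[506.44898926878784, 0.0, 272.05432665458966], [0.0, 506.44898926878784, 209.4931137506201], [0.0, 0.0, 1.0]] -0.15480491185229953 [0.227 0.046 1.554] [[0.029, -1.0, 0.006], [-0.985, -0.03, -0.17], [0.17, -0.001, -0.985]]
scene [[541.6185290375385, 0.0, 284.9596728597544], [0.0, 541.6185290375385, 216.35354388446083], [0.0, 0.0, 1.0]] -0.2074835269467086 [-0.368  0.909  0.816] [[-0.702, -0.712, 0.008], [-0.358, 0.344, -0.868], [0.615, -0.612, -0.497]]
{'time': 0.1, 'qpos': array([-1.24598901e+00,  3.42667252e-01,  1.52487821e+00,  3.18233545e-05,
        1.27541448e+00, -1.45997721e-01]), 'qvel': array([ 7.10134946e-06, -2.24202533e-03, -1.22349050e-03, -7.87828379e-04,
        4.62885760e-04,  1.32337889e-03]), 'joint_efforts': array([ 1.88398270e-03, -4.32007992e+01, -2.44694281e+01,  7.19176163e-02,
        5.25153300e-02, -5.75018203e-05]), 'tool_pos': array([ 0.23805997, -0.46753501,  0.2261222 ]), 'tool_rot': array([-3.14024433e+00, -2.29022451e-04,  4.70795601e-01]), 'contact_force': array([-0.36038313,  0.29262727, -0.10738082]), 'torque': array([-0.03998243,  0.03999849, -0.01030772]), 'opening': 0.09195398589263834} 0.0188
```

```bash
python3 -c "
import cv2
a=cv2.imread('pics/top0.png');b=cv2.imread('pics/scene0.png')
cv2.imwrite('pics/t0.png',cv2.resize(a,(800,600),interpolation=cv2.INTER_CUBIC));cv2.imwrite('pics/s0.png',cv2.resize(b,(800,600),interpolation=cv2.INTER_CUBIC))"
```

```text
(no output)
```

View pics/t0.png

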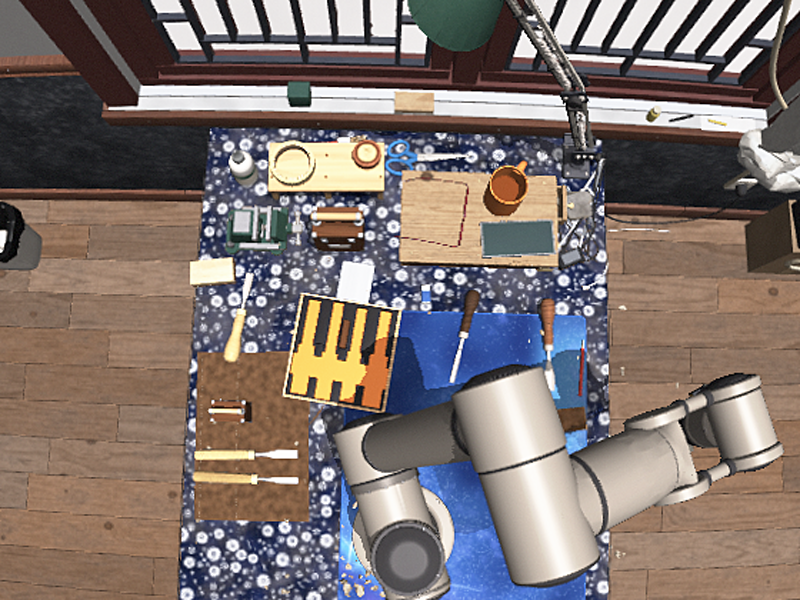

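View pics/s0.png

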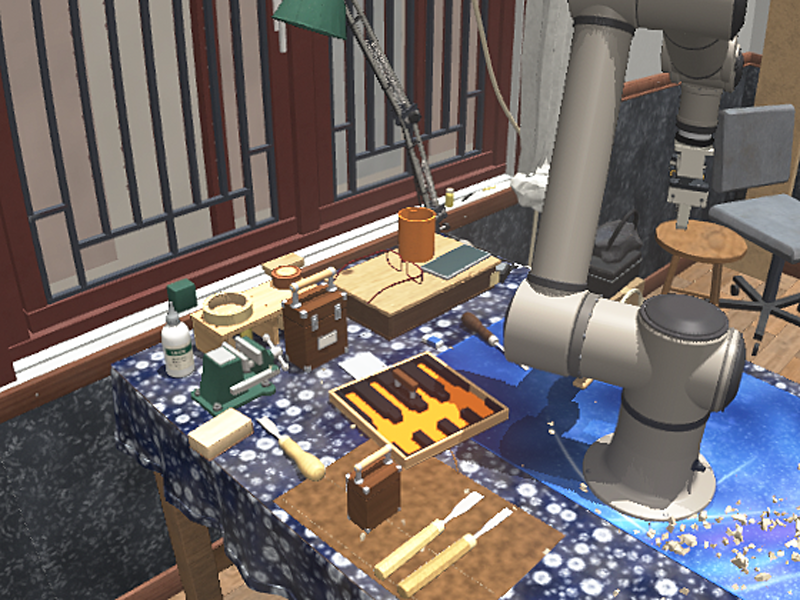

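The top view shows the large box at about (337,228), its bar at (338,213), and the riser behind it. The tray is at (345,350) with its tongue at (355,280). The pale gouge is at (240,320), the dark gouge at (465,335) and the red gouge at (547,345), the last two with handles pointing away. The slim V-tool is not visible; it may be under the arm or absent. The smaller box on the leather roll is the look-alike.

```bash
python3 -c "
import cv2,numpy as np
a=cv2.imread('pics/top0.png')[90:300,190:290];b=cv2.imread('pics/scene0.png')[170:340,180:370]
A=cv2.resize(a[:105],(500,525),interpolation=0);A=cv2.resize(a[:100],None,fx=4,fy=4,interpolation=0);B=cv2.resize(b[:90,:90],None,fx=4.4,fy=4.4,interpolation=0)
c=np.zeros((400,800,3),np.uint8);c[:400,:400]=A;c[:396,400:796]=B
for i in range(0,400,40):
  cv2.putText(c,str(190+i//4),(i,8),0,.3,(0,255,255),1);cv2.putText(c,str(90+i//4),(0,i+8),0,.3,(0,255,255),1)
for i in range(0,396,44):
  cv2.putText(c,str(180+i*10//44),(400+i,8),0,.3,(0,255,0),1);cv2.putText(c,str(170+i*10//44),(400,i+8),0,.3,(0,255,0),1)
cv2.imwrite('pics/c1.png',c)"
```

```text
(no output)
```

View pics/c1.png

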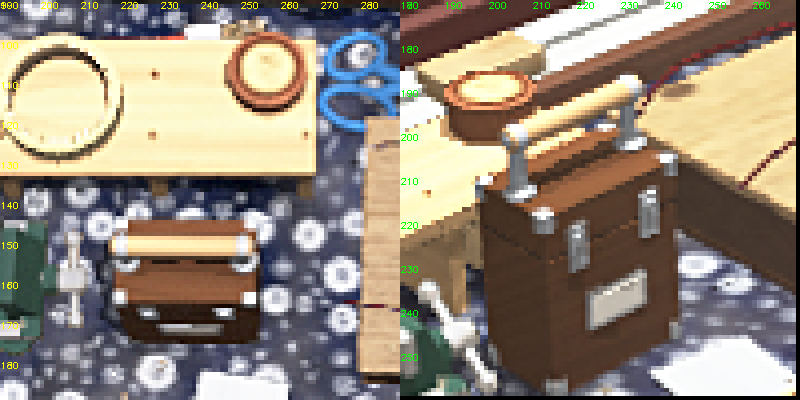

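```bash
cat >> h.py <<'E'
def tri(p,a,q,b):
    o1,w1=ray(p,*a);o2,w2=ray(q,*b)
    A=np.c_[w1,-w2];s=np.linalg.lstsq(A,o2-o1,rcond=None)[0]
    x,y=o1+s[0]*w1,o2+s[1]*w2
    return (x+y)/2,np.linalg.norm(x-y)
E
python3 - <<'E'
from h import *
p={k:np.array(v) for k,v in viewer.camera_params('top').items()};q={k:np.array(v) for k,v in viewer.camera_params('scene').items()}
for a,b in(((217.8,150.9),(206,200.5)),((253,151),(232.9,190))): print('bar',tri(p,a,q,b),onz(p,*a,.165).round(4))
for e in((190,133.2),(269,133.2)): print('riser',onz(p,*e,.078).round(4))
im=cv2.imread('pics/top0.png')
for n,pts in(('rim',[(300,294),(401,308),(384,411),(284,396)]),):
    P=[onz(p,u*.7,v*.7,.022).round(4) for u,v in pts];print(n,P,[np.linalg.norm(P[i]-P[(i+1)%4]) for i in range(4)])
# tongue mask
h=cv2.cvtColor(im,cv2.COLOR_BGR2HSV)
m=((h[...,2]>200)&(h[...,1]<40)).astype(np.uint8);m[:180]=0;m[215:]=0;m[:,:230]=0;m[:,268:]=0
c=max(cv2.findContours(m,0,1)[0],key=cv2.contourArea);r=cv2.minAreaRect(c);print(cv2.contourArea(c),r)
for u,v in cv2.boxPoints(r):print('tongue',(u,v),onz(p,u,v,.003).round(4))
E
python3 -c "
import cv2,numpy as np
a=cv2.imread('pics/top0.png')[175:295,190:290]
c=cv2.resize(a,None,fx=5,fy=5,interpolation=0)
for i in range(0,500,50):
  cv2.putText(c,str(190+i//5),(i,8),0,.35,(0,255,0),1)
for i in range(0,600,50): cv2.putText(c,str(175+i//5),(0,i+8),0,.35,(0,255,0),1)
cv2.imwrite('pics/c2.png',c)"
```

```text
bar (array([0.62904062, 0.20176419, 0.17097831]), np.float64(0.002757600793710207)) [0.6318 0.2034 0.165 ]
bar (array([0.63596299, 0.10411406, 0.1629992 ]), np.float64(0.0027057127596357994)) [0.6343 0.1031 0.165 ]
riser [0.7112 0.3015 0.078 ]
riser [0.7177 0.06   0.078 ]
rim [array([0.4976, 0.2351, 0.022 ]), array([0.4736, 0.0167, 0.022 ]), array([0.2534, 0.0466, 0.022 ]), array([0.278 , 0.2586, 0.022 ])] [np.float64(0.21971472413108778), np.float64(0.22222072360605796), np.float64(0.21342249178565975), np.float64(0.22085382043333546)]
606.5 ((250.8931121826172, 196.04290771484375), (37.48324966430664, 31.637598037719727), 9.090276718139648)
tongue (np.float32(229.88765), np.float32(208.70203)) [0.4936 0.1749 0.003 ]
tongue (np.float32(234.8861), np.float32(177.46179)) [0.5937 0.1636 0.003 ]
tongue (np.float32(271.89856), np.float32(183.38379)) [0.5781 0.0467 0.003 ]
tongue (np.float32(266.90015), np.float32(214.62402)) [0.4784 0.0593 0.003 ]
```

View pics/c2.png

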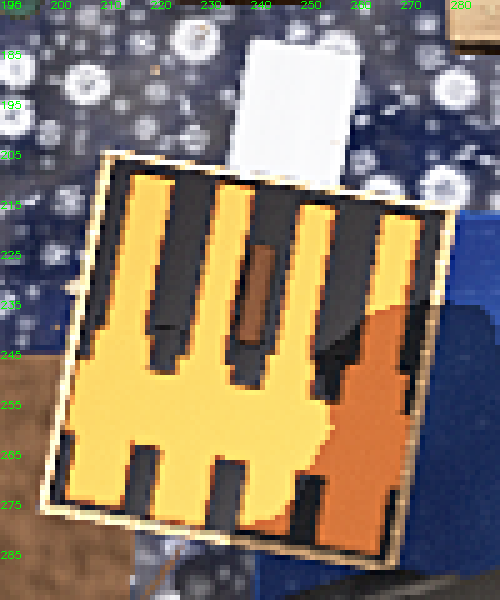

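```bash
python3 - <<'E'
from h import *
p={k:np.array(v) for k,v in viewer.camera_params('top').items()}
P=np.array([onz(p,u,v,.022) for u,v in[(211.4,205.4),(280.9,217),(269.2,288.4),(198.2,277.4)]])
c=P.mean(0);x=P[0]+P[1]-P[2]-P[3];x/=np.linalg.norm(x);print(P.round(4),c,'yaw',np.degrees(np.arctan2(x[1],x[0])))
y=P[0]+P[3]-P[1]-P[2];print(np.degrees(np.arctan2(-y[0],y[1])))
print('bar from centre',c+.036*x,'tip',c+(.113+.088)*x)
T=[onz(p,*e,.003) for e in((240.6,183.4),(262,185))];print('tip',T,np.mean(T,0))
print('bar',onz(p,241.5,233.5,.051))
E
```

```text
[[0.4989 0.2308 0.022 ]
 [0.4693 0.016  0.022 ]
 [0.2513 0.0454 0.022 ]
 [0.2773 0.2604 0.022 ]] [0.37421762 0.13815808 0.022     ] yaw -7.63713151320456
-7.375850317567773
bar from centre [0.40989828 0.13337373 0.022     ] tip [0.57343467 0.11144544 0.022     ]
tip [array([0.57513865, 0.14482611, 0.003     ]), array([0.57200223, 0.07752403, 0.003     ])] [0.57357044 0.11117507 0.003     ]
bar [0.41123668 0.13300516 0.051     ]
```

```bash
cat >> h.py <<'E'
def down(yawdeg,tilt=0):
    "tool down, yaw in deg; tilt deg about world y-ish (box y, yaw 1.4)"
    R=Ro.from_euler('xyz',[np.pi,0,np.radians(yawdeg)]).as_matrix()
    return Ro.from_rotvec(np.radians(tilt)*np.array([-.0244,.9997,0])).as_matrix()@R
E
python3 - <<'E'
from h import *
print(delta([.633,.153,.27],down(91.4)))
E
```

```text
(array([ 0.6335, -0.3739, -0.0432]), array([-6.000e-02, -6.000e-02, -6.443e+01]))
```

Request:
move_arm:
  deltas:
    - {"z": -0.06}
    - {"x": 0.6335,"y": -0.374,"z": -0.06,"wz": -64.4}
    - {"x": 0.6335,"y": -0.374,"z": -0.043,"wz": -64.4}
    - {"x": 0.6335,"y": -0.374,"z": -0.043,"wz": -64.4}
    - {"x": 0.6335,"y": -0.374,"z": -0.043,"wz": -64.4}
    - {"x": 0.6335,"y": -0.374,"z": -0.043,"wz": -64.4}
    - {"x": 0.6335,"y": -0.374,"z": -0.043,"wz": -64.4}
    - {"x": 0.6335,"y": -0.374,"z": -0.043,"wz": -64.4}

```text
schema error: expected keys x, y, z, wx, wy, wz, hand
```

```bash
python3 - <<'E'
from h import *
print(delta([.633,.153,.25],down(91.4)))
E
```

```text
(array([ 0.6335, -0.3739, -0.0232]), array([-6.000e-02, -6.000e-02, -6.443e+01]))
```

Request:
move_arm:
  deltas:
    - {"x": 0,"y": 0,"z": -0.06,"wx": 0,"wy": 0,"wz": 0,"hand": 1}
    - {"x": 0.6335,"y": -0.374,"z": -0.06,"wx": 0,"wy": 0,"wz": -64.4,"hand": 1}
    - {"x": 0.6335,"y": -0.374,"z": -0.06,"wx": 0,"wy": 0,"wz": -64.4,"hand": 1}
    - {"x": 0.6335,"y": -0.374,"z": -0.06,"wx": 0,"wy": 0,"wz": -64.4,"hand": 1}
    - {"x": 0.6335,"y": -0.374,"z": -0.06,"wx": 0,"wy": 0,"wz": -64.4,"hand": 1}
    - {"x": 0.6335,"y": -0.374,"z": -0.06,"wx": 0,"wy": 0,"wz": -64.4,"hand": 1}
    - {"x": 0.6335,"y": -0.374,"z": -0.06,"wx": 0,"wy": 0,"wz": -64.4,"hand": 1}
    - {"x": 0.6335,"y": -0.374,"z": -0.06,"wx": 0,"wy": 0,"wz": -64.4,"hand": 1}

```text
time: 1.1
tool_pos: [0.4737, -0.0969, 0.2866]
tool_rot: [-3.141, 0.0, 1.597]
contact_force: [1.4, -0.5, 0.0]
opening: 0.0917
```

```bash
python3 - <<'E'
from h import *
print(delta([.633,.153,.25],down(91.4)),st()['time'],st()['qpos'])
E
```

```text
(array([0.2456, 0.1658, 0.0365]), array([-0.01,  0.01,  0.09])) 1.1 [-3.60241985e-01  2.22668942e-01  1.52334273e+00 -2.18455948e-04
  1.39568879e+00 -3.86275244e-01]
```

Request:
move_arm:
  deltas:
    - {"x": 0.246,"y": 0.166,"z": 0.036,"wx": 0,"wy": 0,"wz": 0,"hand": 1}
    - {"x": 0.246,"y": 0.166,"z": 0.036,"wx": 0,"wy": 0,"wz": 0,"hand": 0.6}
    - {"x": 0.246,"y": 0.166,"z": 0.036,"wx": 0,"wy": 0,"wz": 0,"hand": 0.6}
    - {"x": 0.246,"y": 0.166,"z": 0.036,"wx": 0,"wy": 0,"wz": 0,"hand": 0.6}
    - {"x": 0.246,"y": 0.166,"z": 0.036,"wx": 0,"wy": 0,"wz": 0,"hand": 0.6}
    - {"x": 0.246,"y": 0.166,"z": 0.036,"wx": 0,"wy": 0,"wz": 0,"hand": 0.6}
    - {"x": 0.246,"y": 0.166,"z": 0.036,"wx": 0,"wy": 0,"wz": 0,"hand": 0.6}

```text
time: 1.98
tool_pos: [0.6327, 0.1509, 0.25]
tool_rot: [-3.14, 0.001, 1.595]
contact_force: [-0.0, 0.3, -0.4]
opening: 0.0553
```

```bash
python3 - <<'E'
from h import *
print(delta([.633,.153,.15],down(91.4)),st()['opening'],st()['contact_force'])
snap('wrist','w1.png')
E
```

```text
(array([0.0021, 0.0005, 0.1   ]), array([-0.08,  0.03, -0.01])) 0.05530424627392631 [-0.02145898  0.32579107 -0.44232795]
```

View pics/w1.png

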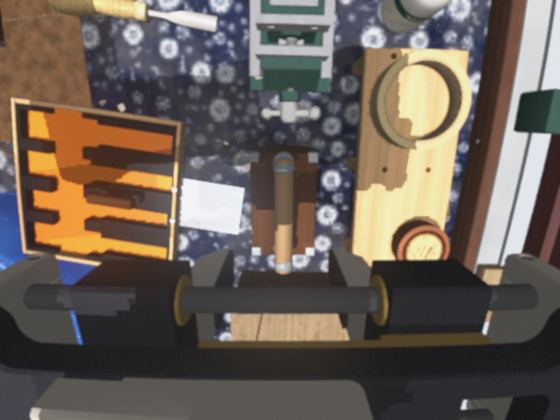

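Request:
move_arm:
  deltas:
    - {"x": 0.002,"y": 0.0,"z": 0.05,"wx": 0,"wy": 0,"wz": 0,"hand": 0.6}
    - {"x": 0.002,"y": 0.0,"z": 0.08,"wx": 0,"wy": 0,"wz": 0,"hand": 0.6}
    - {"x": 0.002,"y": 0.0,"z": 0.099,"wx": 0,"wy": 0,"wz": 0,"hand": 0.6}
    - {"x": 0.002,"y": 0.0,"z": 0.099,"wx": 0,"wy": 0,"wz": 0,"hand": 0.6}
    - {"x": 0.002,"y": 0.0,"z": 0.099,"wx": 0,"wy": 0,"wz": 0,"hand": 0.1}
    - {"x": 0.002,"y": 0.0,"z": 0.099,"wx": 0,"wy": 0,"wz": 0,"hand": 0.1}
    - {"x": 0.002,"y": 0.0,"z": 0.099,"wx": 0,"wy": 0,"wz": 0,"hand": 0.1}
    - {"x": 0.002,"y": 0.0,"z": 0.099,"wx": 0,"wy": 0,"wz": 0,"hand": 0.1}
  grip_force: 20

```text
time: 3.02
tool_pos: [0.6331, 0.1532, 0.1521]
tool_rot: [3.141, 0.0, 1.595]
contact_force: [-1.4, 0.8, -0.2]
opening: 0.0198
```

Request:
move_arm:
  deltas:
    - {"x": 0.0,"y": 0.0,"z": 0,"wx": 0,"wy": 0,"wz": 0,"hand": 0.1}
    - {"x": 0,"y": 0.007,"z": -0.001,"wx": 0,"wy": 0,"wz": 0,"hand": 0.1}
    - {"x": 0,"y": 0.0145,"z": -0.002,"wx": 0,"wy": 0,"wz": 0,"hand": 0.1}
    - {"x": 0,"y": 0.022,"z": -0.003,"wx": 0,"wy": 0,"wz": 0,"hand": 0.1}
    - {"x": 0,"y": 0.029,"z": -0.003,"wx": 0,"wy": 0,"wz": 0,"hand": 0.1}
    - {"x": 0,"y": 0.037,"z": -0.003,"wx": 0,"wy": 0,"wz": 0,"hand": 0.1}
    - {"x": 0,"y": 0.044,"z": -0.003,"wx": 0,"wy": 0,"wz": 0,"hand": 0.1}
    - {"x": 0,"y": 0.051,"z": -0.002,"wx": 0,"wy": 0,"wz": 0,"hand": 0.1}

```text
time: 4.03
tool_pos: [0.6845, 0.1543, 0.1537]
tool_rot: [3.142, 0.0, 1.595]
contact_force: [-2.3, -0.8, 2.3]
opening: 0.0155
```

Request:
move_arm:
  deltas:
    - {"x": 0,"y": 0.007,"z": 0.001,"wx": 0,"wy": 0,"wz": 0,"hand": 0.1}
    - {"x": 0,"y": 0.0145,"z": 0.002,"wx": 0,"wy": 0,"wz": 0,"hand": 0.1}
    - {"x": 0,"y": 0.022,"z": 0.004,"wx": 0,"wy": 0,"wz": 0,"hand": 0.1}
    - {"x": 0,"y": 0.029,"z": 0.006,"wx": 0,"wy": 0,"wz": 0,"hand": 0.1}
    - {"x": 0,"y": 0.036,"z": 0.008,"wx": 0,"wy": 0,"wz": 0,"hand": 0.1}
    - {"x": 0,"y": 0.04,"z": 0.0095,"wx": 0,"wy": 0,"wz": 0,"hand": 0.1}
    - {"x": 0,"y": 0.043,"z": 0.0105,"wx": 0,"wy": 0,"wz": 0,"hand": 0.1}
    - {"x": 0,"y": 0.043,"z": 0.0105,"wx": 0,"wy": 0,"wz": 0,"hand": 0.1}

```text
time: 5.03
tool_pos: [0.7271, 0.1553, 0.1429]
tool_rot: [-3.142, 0.0, 1.595]
contact_force: [-0.3, -1.5, -0.8]
opening: 0.0155
```

```bash
python3 - <<'E'
from h import *
print(st()['tool_pos'],st()['contact_force'])
a,p=snap('scene','s2.png')
c=cv2.resize(a[130:340,150:430],(800,600))[...,::-1];cv2.imwrite('pics/s2c.png',c)
E
```

```text
[0.72712964 0.15532895 0.14291806] [-0.33089371 -1.48726196 -0.75789951]
```

View pics/s2c.png

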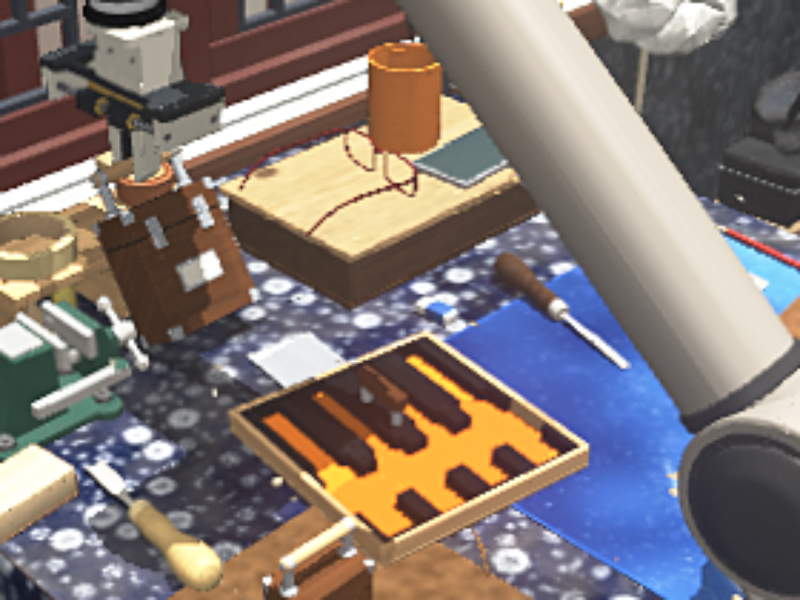

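Box is tipped back against the riser. Releasing with a small opening.

Request:
move_arm:
  deltas:
    - {"x": 0,"y": 0,"z": 0,"wx": 0,"wy": 0,"wz": 0,"hand": 0.33}
    - {"x": 0,"y": 0,"z": 0,"wx": 0,"wy": 0,"wz": 0,"hand": 0.33}
    - {"x": 0,"y": 0,"z": 0,"wx": 0,"wy": 0,"wz": 0,"hand": 0.33}
    - {"x": 0,"y": 0,"z": -0.02,"wx": 0,"wy": 0,"wz": 0,"hand": 0.33}
    - {"x": 0,"y": 0,"z": -0.06,"wx": 0,"wy": 0,"wz": 0,"hand": 0.33}
    - {"x": 0,"y": 0,"z": -0.12,"wx": 0,"wy": 0,"wz": 0,"hand": 0.33}
    - {"x": 0,"y": -0.06,"z": -0.12,"wx": 0,"wy": 0,"wz": 0,"hand": 0.33}
    - {"x": 0,"y": -0.12,"z": -0.12,"wx": 0,"wy": 0,"wz": 0,"hand": 0.33}

```text
time: 6.08
tool_pos: [0.6067, 0.1526, 0.2637]
tool_rot: [3.139, -0.0, 1.595]
contact_force: [1.4, 0.1, 0.5]
opening: 0.0303
```

```bash
python3 - <<'E'
from h import *
print(delta([.410,.133,.14],down(-7.5)))
print(st()['qpos'])
a,p=snap('top','t2.png')
cv2.imwrite('pics/t2c.png',cv2.resize(a[80:290,180:460],(800,600))[...,::-1])
E
```

```text
(array([-0.0149, -0.1974,  0.1231]), array([ 0.1 , -0.15, 98.86]))
[1.23877040e-01 5.09025847e-01 1.15903911e+00 9.29799312e-05
 1.47071030e+00 1.00101299e-01]
```

View pics/t2c.png

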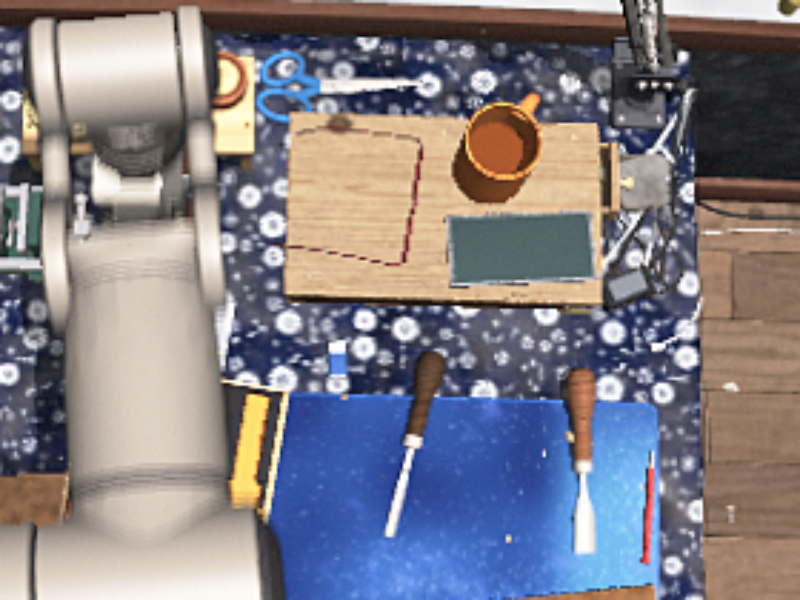

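The dark gouge runs from handle (430,365) to blade (392,530), and the red gouge from handle (580,380) to blade (585,545). The slim V-tool is nowhere on the right side. Next is the tray bar.

Request:
move_arm:
  deltas:
    - {"x": -0.015,"y": -0.197,"z": 0.0,"wx": 0,"wy": 0,"wz": 98.9,"hand": 0.5}
    - {"x": -0.015,"y": -0.197,"z": 0.0,"wx": 0,"wy": 0,"wz": 98.9,"hand": 0.5}
    - {"x": -0.015,"y": -0.197,"z": 0.0,"wx": 0,"wy": 0,"wz": 98.9,"hand": 0.5}
    - {"x": -0.015,"y": -0.197,"z": 0.123,"wx": 0,"wy": 0,"wz": 98.9,"hand": 0.5}
    - {"x": -0.015,"y": -0.197,"z": 0.123,"wx": 0,"wy": 0,"wz": 98.9,"hand": 0.5}
    - {"x": -0.015,"y": -0.197,"z": 0.123,"wx": 0,"wy": 0,"wz": 98.9,"hand": 0.5}
    - {"x": -0.015,"y": -0.197,"z": 0.123,"wx": 0,"wy": 0,"wz": 98.9,"hand": 0.5}
    - {"x": -0.015,"y": -0.197,"z": 0.123,"wx": 0,"wy": 0,"wz": 98.9,"hand": 0.5}

```text
time: 7.12
tool_pos: [0.4108, 0.1329, 0.1404]
tool_rot: [-3.142, -0.001, 0.089]
contact_force: [0.2, -0.2, 0.8]
opening: 0.0459
```

Request:
move_arm:
  deltas:
    - {"x": 0,"y": 0,"z": 0,"wx": 0,"wy": 0,"wz": 13.2,"hand": 0.5}
    - {"x": 0,"y": 0,"z": 0,"wx": 0,"wy": 0,"wz": 13.2,"hand": 0.5}
    - {"x": 0,"y": 0,"z": 0,"wx": 0,"wy": 0,"wz": 13.2,"hand": 0.5}

```text
time: 7.5
tool_pos: [0.4108, 0.1329, 0.1405]
tool_rot: [-3.141, -0.001, -0.135]
contact_force: [0.3, -0.2, 0.0]
opening: 0.0458
```

```bash
python3 - <<'E'
from h import *
print(delta([.410,.133,.031],down(-7.5)))
a,p=snap('wrist','w3.png');cv2.imwrite('pics/w3c.png',a[...,::-1])
for X in([.410,.133,.051],[.410-.03,.137,.051],[.44,.129,.051]):print(proj(p,X))
E
```

```text
(array([-0.0009, -0.    ,  0.1095]), array([-0.01, -0.04, -0.23]))
[280.65583167 218.71053473]
[280.7496671  250.66127764]
[280.55539307 184.55187746]
```

View pics/w3c.png

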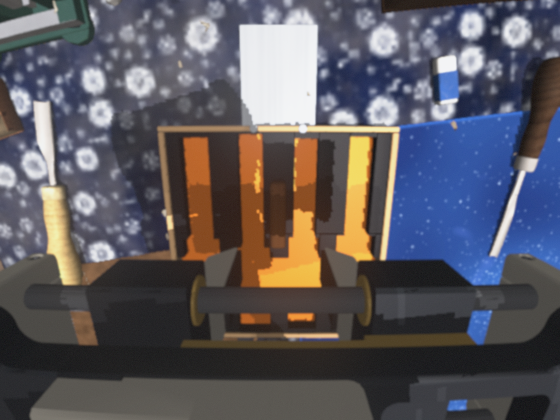

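Tray bar is at about (278,215), against a prediction of (280.6,218), which is about 1 mm off. Descending to grip.

Request:
move_arm:
  deltas:
    - {"x": -0.001,"y": 0,"z": 0.05,"wx": 0,"wy": 0,"wz": 0,"hand": 0.5}
    - {"x": -0.001,"y": 0,"z": 0.09,"wx": 0,"wy": 0,"wz": 0,"hand": 0.5}
    - {"x": -0.001,"y": 0,"z": 0.109,"wx": 0,"wy": 0,"wz": 0,"hand": 0.5}
    - {"x": -0.001,"y": 0,"z": 0.109,"wx": 0,"wy": 0,"wz": 0,"hand": 0.05}
    - {"x": -0.001,"y": 0,"z": 0.109,"wx": 0,"wy": 0,"wz": 0,"hand": 0.05}
    - {"x": -0.001,"y": 0,"z": 0.109,"wx": 0,"wy": 0,"wz": 0,"hand": 0.05}
    - {"x": -0.001,"y": 0,"z": 0.109,"wx": 0,"wy": 0,"wz": 0,"hand": 0.05}
    - {"x": -0.001,"y": 0,"z": 0.109,"wx": 0,"wy": 0,"wz": 0,"hand": 0.05}
  grip_force: 45

```text
time: 8.55
tool_pos: [0.4104, 0.1334, 0.0321]
tool_rot: [-3.14, -0.002, -0.136]
contact_force: [-0.4, 3.9, 6.5]
opening: 0.0134
```

```bash
python3 - <<'E'
from h import *
print(st()['opening'],st()['contact_force'])
t,R,s=tool();print(t)
for tg in([.410,.137,.040],[.490,.148,.040]):print(delta(tg,down(1.4)))
E
```

```text
0.013437577202271655 [-0.36356687  3.86276474  6.54178678]
[0.41038441 0.13344085 0.0321422 ]
(array([-0.0008, -0.0035, -0.0079]), array([-0.06, -0.15, -9.17]))
(array([ 0.0769, -0.0252, -0.0076]), array([-0.06, -0.15, -9.17]))
```

Request:
move_arm:
  deltas:
    - {"x": 0,"y": 0,"z": -0.008,"wx": 0,"wy": 0,"wz": 0,"hand": 0.05}
    - {"x": 0,"y": -0.003,"z": -0.008,"wx": 0,"wy": 0,"wz": -5,"hand": 0.05}
    - {"x": 0.0,"y": -0.012,"z": -0.008,"wx": 0,"wy": 0,"wz": -9,"hand": 0.05}
    - {"x": 0.02,"y": -0.023,"z": -0.008,"wx": 0,"wy": 0,"wz": -9,"hand": 0.05}
    - {"x": 0.04,"y": -0.025,"z": -0.008,"wx": 0,"wy": 0,"wz": -9,"hand": 0.05}
    - {"x": 0.06,"y": -0.025,"z": -0.008,"wx": 0,"wy": 0,"wz": -9,"hand": 0.05}
    - {"x": 0.067,"y": -0.025,"z": -0.008,"wx": 0,"wy": 0,"wz": -9,"hand": 0.05}
    - {"x": 0.067,"y": -0.025,"z": -0.008,"wx": 0,"wy": 0,"wz": -9,"hand": 0.05}

```text
time: 9.55
tool_pos: [0.4784, 0.1483, 0.0387]
tool_rot: [3.141, 0.002, 0.021]
contact_force: [-0.5, -1.1, -8.0]
opening: 0.0134
```

```bash
python3 - <<'E'
from h import *
print(delta([.490,.148,.032],down(1.4)),st()['contact_force'])
a,p=snap('scene','s4.png')
cv2.imwrite('pics/s4c.png',cv2.resize(a[150:330,160:400],(800,600),interpolation=2)[...,::-1])
E
```

```text
(array([0.0116, 0.0006, 0.0067]), array([ 0.02,  0.12, -0.19])) [-0.48849235 -1.11047337 -7.97364608]
```

View pics/s4c.png

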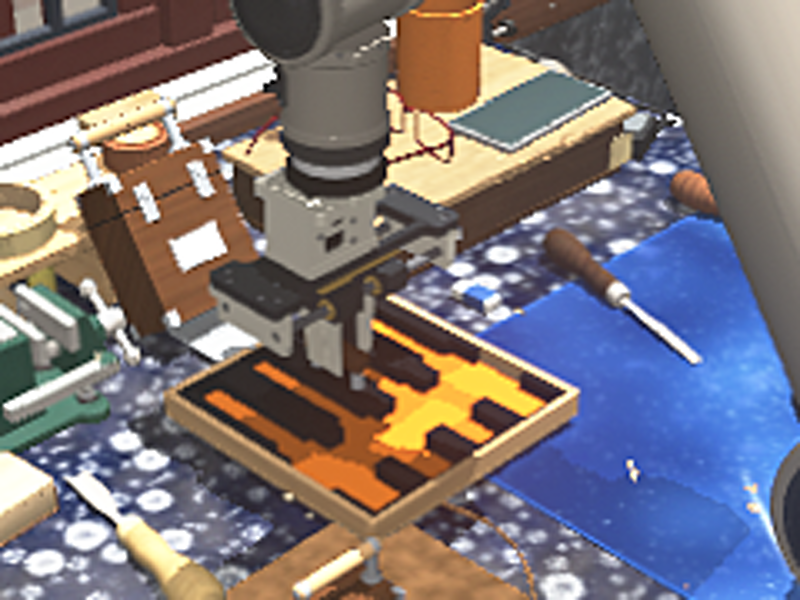

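```bash
python3 - <<'E'
from h import *
q={k:np.array(v) for k,v in viewer.camera_params('scene').items()}
x=np.array([1,.0244,0]);y=np.array([-.0244,1,0]);z=np.array([0,0,1.]);r=np.array([.665,.154,0])
th=np.radians(32.7);bx=x*np.cos(th)-z*np.sin(th)*1;bz=x*np.sin(th)+z*np.cos(th)
for n,a,b,c in(('rearL',0,.052,0),('frontL',-.064,.052,0),('barL',-.032,.05,.165),('barR',-.032,-.05,.165),('frontR',-.064,-.052,0),('topFL',-.064,.052,.125)):
    P=r+a*bx+b*y+c*bz;u=proj(q,P);print(n,P.round(3),((u-[160,150])/.3).round(0))
E
```

```text
rearL [0.664 0.206 0.   ] [136. 339.]
frontL [0.61  0.205 0.035] [175. 330.]
barL [0.726 0.206 0.156] [ 76. 145.]
barR [0.728 0.106 0.156] [173. 105.]
frontR [0.612 0.101 0.035] [272. 281.]
topFL [0.677 0.206 0.14 ] [112. 184.]
```

```bash
python3 - <<'E'
from h import *
q={k:np.array(v) for k,v in viewer.camera_params('scene').items()}
for X in([.6318,.203,.165],[.6342,.103,.165]):print(proj(q,X))
im=cv2.imread('pics/s4.png') if False else None
E
```

```text
[204.57700505 202.23489422]
[234.11740392 189.52389377]
```

Request:
move_arm:
  deltas:
    - {"x": 0.013,"y": 0,"z": 0,"wx": 0,"wy": 0,"wz": 0,"hand": 0.05}
    - {"x": 0.013,"y": 0,"z": 0.005,"wx": 0,"wy": 0,"wz": 0,"hand": 0.05}
    - {"x": 0.013,"y": 0,"z": 0.0075,"wx": 0,"wy": 0,"wz": 0,"hand": 0.05}
    - {"x": 0.013,"y": 0,"z": 0.0075,"wx": 0,"wy": 0,"wz": 0,"hand": 0.4}
    - {"x": 0.013,"y": 0,"z": 0.0075,"wx": 0,"wy": 0,"wz": 0,"hand": 0.4}
    - {"x": 0.013,"y": 0,"z": 0.0075,"wx": 0,"wy": 0,"wz": 0,"hand": 0.4}
    - {"x": 0.013,"y": 0,"z": -0.05,"wx": 0,"wy": 0,"wz": 0,"hand": 0.4}
    - {"x": 0.013,"y": 0,"z": -0.11,"wx": 0,"wy": 0,"wz": 0,"hand": 0.4}

```text
time: 10.6
tool_pos: [0.4918, 0.1488, 0.1502]
tool_rot: [3.141, 0.001, 0.021]
contact_force: [1.0, -0.5, -0.0]
opening: 0.0368
```

```bash
python3 - <<'E'
from h import *
print(delta([.66,.154,.30],down(91.4)))
E
```

```text
(array([ 0.168 , -0.0016, -0.15  ]), array([-5.000e-02,  8.000e-02, -9.018e+01]))
```

Request:
move_arm:
  deltas:
    - {"x": 0.0,"y": 0,"z": -0.06,"wx": 0,"wy": 0,"wz": -20,"hand": 0.4}
    - {"x": 0.05,"y": -0.002,"z": -0.12,"wx": 0,"wy": 0,"wz": -90.2,"hand": 0.4}
    - {"x": 0.2,"y": -0.006,"z": -0.12,"wx": 0,"wy": 0,"wz": -90.2,"hand": 0.4}
    - {"x": 0.2,"y": -0.006,"z": -0.12,"wx": 0,"wy": 0,"wz": -90.2,"hand": 0.4}
    - {"x": 0.2,"y": -0.006,"z": -0.12,"wx": 0,"wy": 0,"wz": -90.2,"hand": 0.4}
    - {"x": 0.2,"y": -0.006,"z": -0.12,"wx": 0,"wy": 0,"wz": -90.2,"hand": 0.4}
    - {"x": 0.2,"y": -0.006,"z": -0.12,"wx": 0,"wy": 0,"wz": -90.2,"hand": 0.4}
    - {"x": 0.2,"y": -0.006,"z": -0.12,"wx": 0,"wy": 0,"wz": -90.2,"hand": 0.4}

```text
time: 11.6
tool_pos: [0.6922, 0.1591, 0.2689]
tool_rot: [-3.141, 0.0, 1.528]
contact_force: [-0.5, 0.7, -0.6]
opening: 0.0369
```

Request:
move_arm:
  deltas:
    - {"x": 0,"y": 0,"z": 0,"wx": 0,"wy": 0,"wz": -10.2,"hand": 0.4}
    - {"x": 0,"y": 0,"z": 0,"wx": 0,"wy": 0,"wz": -10.2,"hand": 0.4}

```text
time: 11.85
tool_pos: [0.6921, 0.1592, 0.2692]
tool_rot: [3.141, 0.0, 1.698]
contact_force: [0.1, 0.4, 0.0]
opening: 0.0367
```

```bash
python3 - <<'E'
from h import *
print(st()['tool_pos'],st()['tool_rot'])
print(delta([.728,.155,.142],down(91.4)))
a,p=snap('wrist','w5.png');b=cv2.resize(a[40:300,100:450],(800,594),interpolation=2)[...,::-1].copy();cv2.imwrite('pics/w5c.png',b)
for X in([.7268,.206,.156],[.729,.106,.156],[.664,.206,0],[.655,.187,0],[.657,.117,0]):print(((proj(p,X)-[100,40])*800/350).round(0))
E
```

```text
[0.69206505 0.15916463 0.26920956] [3.14147783e+00 1.39391521e-04 1.69787376e+00]
(array([-0.0087,  0.0351,  0.1272]), array([0.01, 0.01, 5.88]))
[517. 293.]
[484. 518.]
[380. 246.]
[362. 275.]
[354. 383.]
```

View pics/w5c.png

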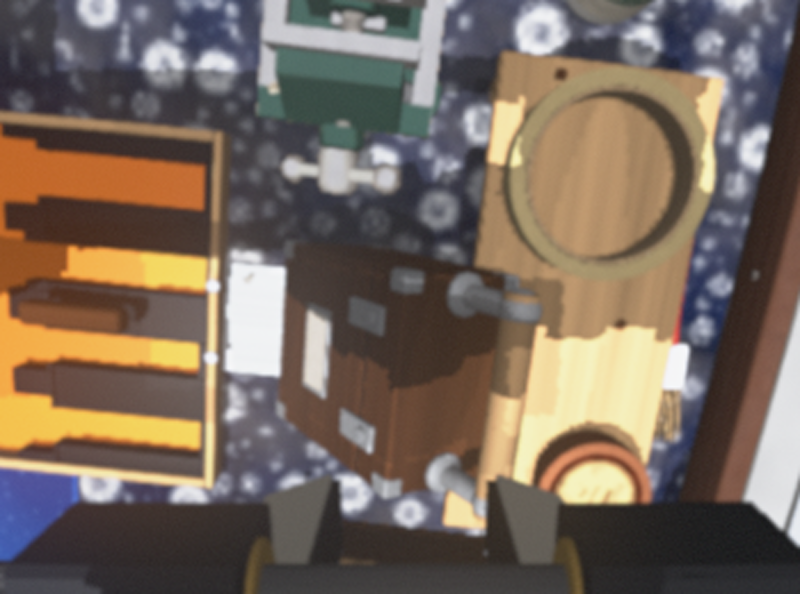

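Box leans on the riser, its bar runs (527,298) to (490,500), and the tongue runs straight in under it from (230..285, 262..375). Now I grip the bar.

Request:
move_arm:
  deltas:
    - {"x": -0.009,"y": 0.037,"z": 0.04,"wx": 0,"wy": 0,"wz": 5.9,"hand": 0.4}
    - {"x": -0.009,"y": 0.037,"z": 0.08,"wx": 0,"wy": 0,"wz": 5.9,"hand": 0.4}
    - {"x": -0.009,"y": 0.037,"z": 0.11,"wx": 0,"wy": 0,"wz": 5.9,"hand": 0.4}
    - {"x": -0.009,"y": 0.037,"z": 0.126,"wx": 0,"wy": 0,"wz": 5.9,"hand": 0.4}
    - {"x": -0.009,"y": 0.037,"z": 0.126,"wx": 0,"wy": 0,"wz": 5.9,"hand": 0.1}
    - {"x": -0.009,"y": 0.037,"z": 0.126,"wx": 0,"wy": 0,"wz": 5.9,"hand": 0.1}
    - {"x": -0.009,"y": 0.037,"z": 0.126,"wx": 0,"wy": 0,"wz": 5.9,"hand": 0.1}
    - {"x": -0.009,"y": 0.037,"z": 0.126,"wx": 0,"wy": 0,"wz": 5.9,"hand": 0.1}
  grip_force: 20

```text
time: 12.9
tool_pos: [0.7312, 0.1551, 0.1453]
tool_rot: [3.137, -0.0, 1.596]
contact_force: [3.7, -0.1, 3.9]
opening: 0.0151
```

Request:
move_arm:
  deltas:
    - {"x": 0,"y": -0.006,"z": -0.002,"wx": 0,"wy": 0,"wz": 0,"hand": 0.1}
    - {"x": 0,"y": -0.013,"z": -0.004,"wx": 0,"wy": 0,"wz": 0,"hand": 0.1}
    - {"x": 0,"y": -0.02,"z": -0.006,"wx": 0,"wy": 0,"wz": 0,"hand": 0.1}
    - {"x": 0,"y": -0.027,"z": -0.008,"wx": 0,"wy": 0,"wz": 0,"hand": 0.1}
    - {"x": 0,"y": -0.034,"z": -0.0095,"wx": 0,"wy": 0,"wz": 0,"hand": 0.1}
    - {"x": 0,"y": -0.041,"z": -0.0105,"wx": 0,"wy": 0,"wz": 0,"hand": 0.1}
    - {"x": 0,"y": -0.048,"z": -0.011,"wx": 0,"wy": 0,"wz": 0,"hand": 0.1}
    - {"x": 0,"y": -0.055,"z": -0.0115,"wx": 0,"wy": 0,"wz": 0,"hand": 0.1}

```text
time: 13.9
tool_pos: [0.6752, 0.1538, 0.1565]
tool_rot: [3.139, -0.0, 1.597]
contact_force: [0.6, 0.0, 6.7]
opening: 0.0153
```

Request:
move_arm:
  deltas:
    - {"x": 0,"y": -0.006,"z": -0.001,"wx": 0,"wy": 0,"wz": 0,"hand": 0.1}
    - {"x": 0,"y": -0.012,"z": -0.002,"wx": 0,"wy": 0,"wz": 0,"hand": 0.1}
    - {"x": 0,"y": -0.018,"z": -0.002,"wx": 0,"wy": 0,"wz": 0,"hand": 0.1}
    - {"x": 0,"y": -0.023,"z": -0.002,"wx": 0,"wy": 0,"wz": 0,"hand": 0.1}
    - {"x": 0,"y": -0.028,"z": -0.002,"wx": 0,"wy": 0,"wz": 0,"hand": 0.1}
    - {"x": 0,"y": -0.032,"z": -0.002,"wx": 0,"wy": 0,"wz": 0,"hand": 0.1}
    - {"x": 0,"y": -0.035,"z": -0.002,"wx": 0,"wy": 0,"wz": 0,"hand": 0.1}
    - {"x": 0,"y": -0.035,"z": -0.002,"wx": 0,"wy": 0,"wz": 0,"hand": 0.1}

```text
time: 14.9
tool_pos: [0.6391, 0.1527, 0.1552]
tool_rot: [-3.139, 0.0, 1.597]
contact_force: [-0.8, 0.5, -11.2]
opening: 0.0152
```

Request:
move_arm:
  deltas:
    - {"x": 0,"y": -0.002,"z": 0.002,"wx": 0,"wy": 0,"wz": 0,"hand": 0.1}
    - {"x": 0,"y": -0.003,"z": 0.004,"wx": 0,"wy": 0,"wz": 0,"hand": 0.1}
    - {"x": 0,"y": -0.003,"z": 0.004,"wx": 0,"wy": 0,"wz": 0,"hand": 0.1}

```text
time: 15.28
tool_pos: [0.638, 0.1528, 0.1549]
tool_rot: [3.137, -0.0, 1.597]
contact_force: [-2.9, 1.8, 4.9]
opening: 0.0151
```

Request:
move_arm:
  deltas:
    - {"x": 0,"y": 0,"z": 0,"wx": 0,"wy": 0,"wz": 0,"hand": 0.5}
    - {"x": 0,"y": 0,"z": 0,"wx": 0,"wy": 0,"wz": 0,"hand": 0.5}
    - {"x": 0,"y": 0,"z": 0,"wx": 0,"wy": 0,"wz": 0,"hand": 0.5}
    - {"x": 0,"y": 0,"z": -0.05,"wx": 0,"wy": 0,"wz": 0,"hand": 0.5}
    - {"x": 0,"y": 0,"z": -0.1,"wx": 0,"wy": 0,"wz": 0,"hand": 0.5}
    - {"x": 0,"y": 0,"z": -0.15,"wx": 0,"wy": 0,"wz": 0,"hand": 0.5}
    - {"x": -0.05,"y": -0.06,"z": -0.15,"wx": 0,"wy": 0,"wz": 0,"hand": 0.5}
    - {"x": -0.1,"y": -0.12,"z": -0.15,"wx": 0,"wy": 0,"wz": 0,"hand": 0.5}

```text
time: 16.27
tool_pos: [0.5424, 0.0693, 0.3028]
tool_rot: [3.14, 0.001, 1.597]
contact_force: [-0.0, -1.4, 0.5]
opening: 0.0459
```

```bash
python3 - <<'E'
from h import *
print(st()['tool_pos'],st()['tool_rot'],st()['contact_force'])
a,p=snap('top','t6.png');b,q=snap('scene','s6.png')
A=cv2.resize(a[80:280,170:450],(560,400),interpolation=2);B=cv2.resize(b[150:330,160:340],(400,400),interpolation=2)
# combined: top crop above, scene crop
c=np.zeros((590,800,3),np.uint8);c[:400,:560]=A;c[:300,560:800]=cv2.resize(b[160:280,180:276],(240,300),interpolation=2)
cv2.imwrite('pics/c6.png',c[:400,:,::-1])
E
```

```text
[0.54240021 0.0692691  0.30277401] [3.14020509e+00 6.59250040e-04 1.59738403e+00] [-0.04716142 -1.429353    0.4510961 ]
```

View pics/c6.png

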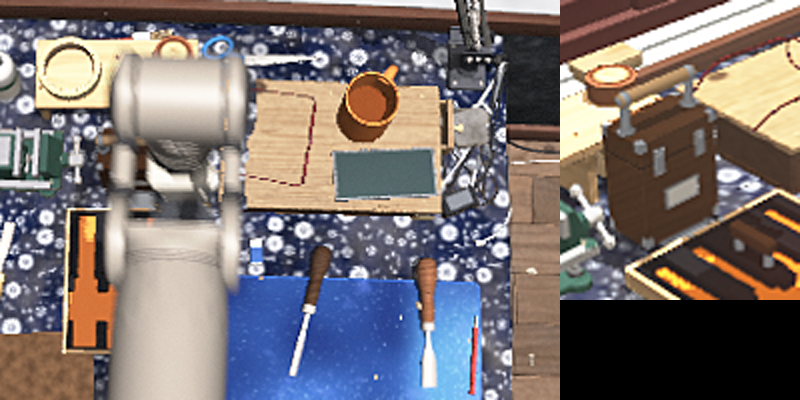

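```bash
cat >> h.py <<'E'
def axis(p,mask,zh=.016,zb=.004):
    "mask of a tool -> PCA line, end pixels"
    ys,xs=np.nonzero(mask);P=np.c_[xs,ys].astype(float);c=P.mean(0)
    v=np.linalg.svd(P-c,full_matrices=False)[2][0];s=(P-c)@v
    w=[np.ptp(((P-c)@np.array([-v[1],v[0]]))[(s>a)&(s<b)]) for a,b in((s.min(),s.min()/2),(s.max()/2,s.max()))]
    e=[c+v*s.min(),c+v*s.max()]
    return c,e,w
E
python3 - <<'E'
from h import *
p={k:np.array(v) for k,v in viewer.camera_params('top').items()}
a=cv2.imread('pics/t6.png')
h=cv2.cvtColor(a,cv2.COLOR_BGR2HSV)
for n,(x0,x1,y0,y1) in dict(dark=(310,345,195,270),red=(372,395,203,278)).items():
    r=h[y0:y1,x0:x1];m=(((r[...,0]<25)|(r[...,0]>165))&(r[...,1]>50)&(r[...,2]<160))|((r[...,1]<60)&(r[...,2]>120))
    nn,l,s,_=cv2.connectedComponentsWithStats(m.astype(np.uint8));print(n,[tuple(q) for q in s if q[4]>15])
    for row in (m*1)[::2]: print(''.join('.#'[i] for i in row))
t,R,s=tool();P=viewer.camera_params('wrist');Rc=np.array(P['R']);o=-Rc.T@np.array(P['t']);print('cam in tool',R.T@(o-t),(R.T@Rc.T).round(3).tolist(),P['camera_matrix'][0][0])
E
```

```text
dark [(np.int32(0), np.int32(0), np.int32(35), np.int32(75), np.int32(2064)), (np.int32(7), np.int32(0), np.int32(10), np.int32(5), np.int32(40)), (np.int32(24), np.int32(0), np.int32(10), np.int32(7), np.int32(34)), (np.int32(0), np.int32(3), np.int32(8), np.int32(10), np.int32(39)), (np.int32(5), np.int32(6), np.int32(30), np.int32(67), np.int32(411))]
.......##########.......#####......
.......##########.......########...
#.........####...####..........##..
##........##............#......###.
#######............###.####.....###
..#####...###....########..########
...###..........##########.###.####
................#########..........
...###..........###########........
...............#########..##.......
...............########.....###....
.##....#####...#######.#...........
...............######..............
...............#####...............
..............######...............
..............######...............
.............######................
.............######................
............######.................
............######.................
...........#######.....
[... 1119 characters left out ...]
#...#........
........###............
........###....#.......
.........##............
.........##...#........
..........#####........
.........######........
..........####.........
...........##..........
...........##..........
...........###.........
..........####.........
..........#####........
..........#####........
.........#######.......
.........#######.......
.........#######.......
.........#######.......
.........#######.......
.........#######.......
.........#######.......
.........#######.......
.......................
.......................
cam in tool [ 0.07784428 -0.00141561 -0.1577701 ] [[-0.0, -0.958, -0.287], [1.0, -0.0, -0.0], [-0.0, -0.287, 0.958]] 295.6522876583686
```

Request:
move_arm:
  deltas:
    - {"x": -0.019,"y": -0.086,"z": -0.027,"wx": 0,"wy": 0,"wz": 0,"hand": 0.5}
    - {"x": -0.019,"y": -0.086,"z": -0.027,"wx": 0,"wy": 0,"wz": 0,"hand": 0.5}
    - {"x": -0.019,"y": -0.086,"z": -0.027,"wx": 0,"wy": 0,"wz": 0,"hand": 0.5}
    - {"x": -0.019,"y": -0.086,"z": -0.027,"wx": 0,"wy": 0,"wz": 0,"hand": 0.5}

```text
time: 16.88
tool_pos: [0.4583, 0.049, 0.3297]
tool_rot: [3.141, 0.0, 1.596]
contact_force: [0.5, -0.2, -0.2]
opening: 0.0459
```

```bash
python3 - <<'E'
from h import *
a,p=snap('wrist','w7.png');np.savez('w7.npz',**p)
cv2.imwrite('pics/w7c.png',cv2.resize(a[:290,80:480],(800,580),interpolation=2)[...,::-1])
pt={k:np.array(v) for k,v in viewer.camera_params('top').items()}
for n,hh,t in(('dark',(331.9,203.2),(316,267.6)),('red',(383,209),(384.6,273.5))):
    H=onz(pt,*hh,.018);T=onz(pt,*t,.006);d=T-H;print(n,H,T,np.linalg.norm(d),(H+T)/2,np.degrees(np.arctan2(d[1],d[0])))
E
```

```text
dark [ 0.51779745 -0.14073661  0.018     ] [ 0.3186137  -0.09559325  0.006     ] 0.20458761057359293 [ 0.41820558 -0.11816493  0.012     ] 167.23011098851447
red [ 0.50440566 -0.3006989   0.018     ] [ 0.30553622 -0.30756997  0.006     ] 0.19934960645604743 [ 0.40497094 -0.30413443  0.012     ] -178.0211822828865
```

View pics/w7c.png

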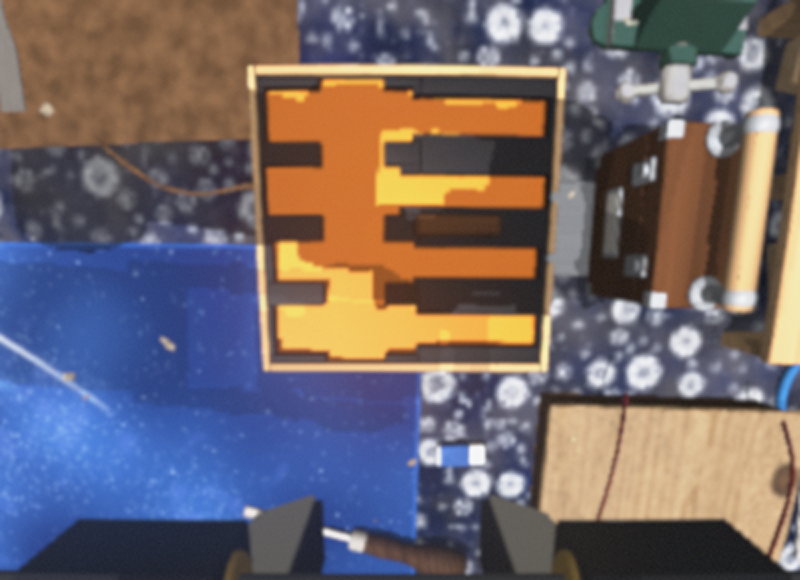

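```bash
python3 - <<'E'
from h import *
p=dict(np.load('w7.npz'))
f=lambda u,v,z:onz(p,80+u/2,v/2,z)[:2]
C=np.array([f(248,66,.022),f(565,69,.022),f(547,371,.022),f(264,371,.022)])
c=C.mean(0);x=(C[1]+C[2]-C[0]-C[3]);L=np.linalg.norm(x)/2;x/=np.linalg.norm(x);y=np.array([-x[1],x[0]]);W=(C[0]+C[1]-C[2]-C[3])@y/2
print('c',c,'yaw',np.degrees(np.arctan2(x[1],x[0])),'L,W',L,W,'bar from c',c+.036*x)
print('bar',f(457,224,.051))
loc=lambda q:((q-c)@x-.036,(q-c)@y)  # in tray_bar frame
for n,e in dict(p1=(97,137,500),p2=(176,207,515),p3=(246,278,500),p4=(315,344,500)).items():
    a,b,u=e;print(n,'far edge z6/z20',[round(loc(f(u,a,z))[1],4) for z in(.006,.02)],'near',[round(loc(f(u,b,z))[1],4) for z in(.006,.02)])
for n,u,v in(('ch L P1',322,92),('ch R P1',384,92),('chL mid',322,152),('chR mid',384,152),('chL low',328,292),('chR low',385,292),('end P1',545,115),('start P1',266,115),('endP2',545,190),('startP2',264,190),('endP4',535,330),('startP4',277,330)):
    print(n,[round(loc(f(u,v,z))[0],4) for z in(.006,.02)])
E
```

```text
c [0.45831358 0.1473633 ] yaw 1.2200505223563174 L,W 0.22591271376374816 0.21950013085778872 bar from c [0.49430542 0.14812983]
bar [0.49377574 0.14882745]
p1 far edge z6/z20 [np.float64(0.0937), np.float64(0.0904)] near [np.float64(0.066), np.float64(0.0635)]
p2 far edge z6/z20 [np.float64(0.0384), np.float64(0.0367)] near [np.float64(0.0159), np.float64(0.0148)]
p3 far edge z6/z20 [np.float64(-0.0133), np.float64(-0.0135)] near [np.float64(-0.0377), np.float64(-0.0372)]
p4 far edge z6/z20 [np.float64(-0.0668), np.float64(-0.0655)] near [np.float64(-0.0903), np.float64(-0.0882)]
ch L P1 [np.float64(-0.0985), np.float64(-0.0968)]
ch R P1 [np.float64(-0.0527), np.float64(-0.0524)]
chL mid [np.float64(-0.0996), np.float64(-0.0979)]
chR mid [np.float64(-0.0528), np.float64(-0.0525)]
chL low [np.float64(-0.0978), np.float64(-0.0961)]
chR low [np.float64(-0.0524), np.float64(-0.052)]
end P1 [np.float64(0.0673), np.float64(0.0642)]
start P1 [np.float64(-0.1408), np.float64(-0.1379)]
endP2 [np.float64(0.0705), np.float64(0.0673)]
startP2 [np.float64(-0.1449), np.float64(-0.1419)]
endP4 [np.float64(0.0693), np.float64(0.0662)]
startP4 [np.float64(-0.1402), np.float64(-0.1373)]
```

```bash
python3 - <<'E'
from h import *
print(delta([.46,-.128,.2],down(167.2)))
E
```

```text
(array([-0.1771, -0.0029,  0.1293]), array([ -0.  ,  -0.  , -75.72]))
```

Request:
move_arm:
  deltas:
    - {"x": -0.177,"y": -0.003,"z": 0.129,"wx": 0,"wy": 0,"wz": -75.7,"hand": 0.6}
    - {"x": -0.177,"y": -0.003,"z": 0.129,"wx": 0,"wy": 0,"wz": -75.7,"hand": 0.6}
    - {"x": -0.177,"y": -0.003,"z": 0.129,"wx": 0,"wy": 0,"wz": -75.7,"hand": 0.6}
    - {"x": -0.177,"y": -0.003,"z": 0.129,"wx": 0,"wy": 0,"wz": -75.7,"hand": 0.6}
    - {"x": -0.177,"y": -0.003,"z": 0.129,"wx": 0,"wy": 0,"wz": -75.7,"hand": 0.6}
    - {"x": -0.177,"y": -0.003,"z": 0.129,"wx": 0,"wy": 0,"wz": -75.7,"hand": 0.6}
    - {"x": -0.177,"y": -0.003,"z": 0.129,"wx": 0,"wy": 0,"wz": -75.7,"hand": 0.6}
    - {"x": -0.177,"y": -0.003,"z": 0.129,"wx": 0,"wy": 0,"wz": -75.7,"hand": 0.6}

```text
time: 17.92
tool_pos: [0.4597, -0.1281, 0.1997]
tool_rot: [3.141, -0.001, 2.921]
contact_force: [0.2, -1.1, -0.8]
opening: 0.0553
```

```bash
python3 - <<'E'
from h import *
print(st()['tool_pos'],st()['tool_rot'])
a,p=snap('wrist','w8.png');np.savez('w8.npz',**p)
c=cv2.resize(a[:300,80:480],(800,600),interpolation=2)[...,::-1]
cv2.imwrite('pics/w8c.png',c)
E
```

```text
[ 0.45973743 -0.12813454  0.19973735] [ 3.14132964e+00 -1.29124026e-03  2.92106823e+00]
```

View pics/w8c.png

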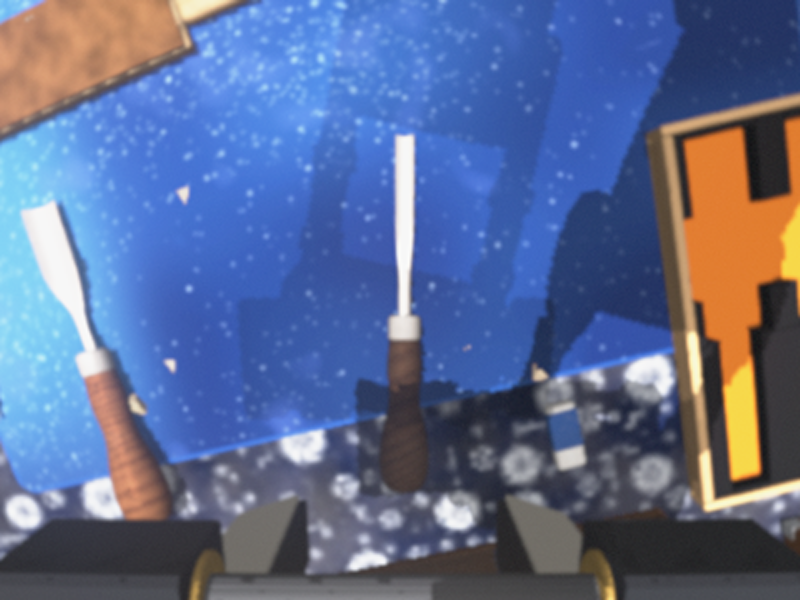

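```bash
python3 - <<'E'
from h import *
p=dict(np.load('w8.npz'))
f=lambda u,v,z:onz(p,80+u/2,v/2,z)
for n,H,T,L in(('dark',(404,491),(404,135),.206),('red',(152,521),(41,206),.2)):
    h=f(*H,.018);t=f(*T,.006);d=(t-h)[:2];print(n,h,t,np.linalg.norm(d));d/=np.linalg.norm(d)
    m=t[:2]-d*L/2;print(' mid',m,'yaw',np.degrees(np.arctan2(d[1],d[0])),(h+t)/2)
    g=m-d*.042;print('grasp',g,delta([*g,.006],down(np.degrees(np.arctan2(d[1],d[0])))))
E
```

```text
dark [ 0.51958284 -0.13998093  0.018     ] [ 0.32040529 -0.09547417  0.006     ] 0.2040895599731497
 mid [ 0.4209263  -0.11793586] yaw 167.40402830894163 [ 0.41999407 -0.11772755  0.012     ]
grasp [ 0.46191544 -0.12709499] (array([-0.0021,  0.0014,  0.1938]), array([ 0.01, -0.07, -0.  ]))
red [ 0.50505593 -0.30090001  0.018     ] [ 0.30813341 -0.30636889  0.006     ] 0.1969984384900614
 mid [ 0.40809487 -0.30359278] yaw -178.40920560365868 [ 0.40659467 -0.30363445  0.012     ]
grasp [ 0.45007869 -0.30242682] (array([-0.0288, -0.1723,  0.1937]), array([  0.02,  -0.07, -14.19]))
```

Whole dark gouge is centred between the fingers, tip at (404,135), handle end at (404,491). The red gouge tip is at (41,206). Two views agree to about 2 mm, so I'll pick the dark gouge.

Request:
move_arm:
  deltas:
    - {"x": -0.002,"y": 0.001,"z": 0.06,"wx": 0,"wy": 0,"wz": 0,"hand": 0.6}
    - {"x": -0.002,"y": 0.001,"z": 0.12,"wx": 0,"wy": 0,"wz": 0,"hand": 0.6}
    - {"x": -0.002,"y": 0.001,"z": 0.17,"wx": 0,"wy": 0,"wz": 0,"hand": 0.6}
    - {"x": -0.002,"y": 0.001,"z": 0.194,"wx": 0,"wy": 0,"wz": 0,"hand": 0.6}
    - {"x": -0.002,"y": 0.001,"z": 0.194,"wx": 0,"wy": 0,"wz": 0,"hand": 0.2}
    - {"x": -0.002,"y": 0.001,"z": 0.194,"wx": 0,"wy": 0,"wz": 0,"hand": 0.2}
    - {"x": -0.002,"y": 0.001,"z": 0.194,"wx": 0,"wy": 0,"wz": 0,"hand": 0.2}
    - {"x": -0.002,"y": 0.001,"z": 0.194,"wx": 0,"wy": 0,"wz": 0,"hand": 0.2}
  grip_force: 35

```text
time: 18.98
tool_pos: [0.4617, -0.1276, 0.0072]
tool_rot: [-3.141, 0.001, 2.918]
contact_force: [0.9, 0.5, 0.9]
opening: 0.0225
```

Request:
move_arm:
  deltas:
    - {"x": 0,"y": 0,"z": 0,"wx": 0,"wy": 0,"wz": 0,"hand": 0.2}
    - {"x": 0,"y": 0,"z": -0.03,"wx": 0,"wy": 0,"wz": 0,"hand": 0.2}
    - {"x": 0,"y": 0,"z": -0.07,"wx": 0,"wy": 0,"wz": 0,"hand": 0.2}
    - {"x": 0,"y": 0,"z": -0.1,"wx": 0,"wy": 0,"wz": 0,"hand": 0.2}
    - {"x": 0,"y": 0,"z": -0.1,"wx": 0,"wy": 0,"wz": 0,"hand": 0.2}

```text
time: 19.6
tool_pos: [0.4625, -0.1281, 0.1088]
tool_rot: [-3.14, 0.005, 2.918]
contact_force: [0.5, -0.4, -0.4]
opening: 0.0228
```

```bash
python3 - <<'E'
from h import *
s=st();print(s['opening'],s['contact_force'],s['torque'],s['tool_pos'])
a,p=snap('wrist','w9.png')
c=cv2.resize(a[:300,80:480],(800,600),interpolation=2)[...,::-1]
h=cv2.cvtColor(a[:300],cv2.COLOR_RGB2HSV)
m=((h[...,1]<60)&(h[...,2]>130)).astype(np.uint8);m[:,:240]=0;m[:,330:]=0
n,l,st_,ce=cv2.connectedComponentsWithStats(m);print([list(map(int,x)) for x in st_ if x[4]>60])
P=np.array([.4574,.1738])-.042*np.array([.9997,.0227]);print(P,delta([*P,.11],down(1.3)))
E
```

```text
0.022771662497374372 [ 0.49501254 -0.39779053 -0.38538026] [ 0.10464177 -0.13283028  0.0455795 ] [ 0.46245757 -0.12809496  0.10875588]
[[0, 0, 560, 300, 163768], [264, 0, 33, 217, 4166]]
[0.4154126 0.1728466] (array([ 0.1116,  0.2828, -0.0031]), array([1.5000e-01, 6.0000e-02, 1.6587e+02]))
```

Request:
move_arm:
  deltas:
    - {"x": 0.056,"y": 0.141,"z": -0.003,"wx": 0,"wy": 0,"wz": 83,"hand": 0.2}
    - {"x": 0.056,"y": 0.141,"z": -0.003,"wx": 0,"wy": 0,"wz": 83,"hand": 0.2}
    - {"x": 0.056,"y": 0.141,"z": -0.003,"wx": 0,"wy": 0,"wz": 83,"hand": 0.2}
    - {"x": 0.112,"y": 0.283,"z": -0.003,"wx": 0,"wy": 0,"wz": 165.9,"hand": 0.2}
    - {"x": 0.112,"y": 0.283,"z": -0.003,"wx": 0,"wy": 0,"wz": 165.9,"hand": 0.2}
    - {"x": 0.112,"y": 0.283,"z": -0.003,"wx": 0,"wy": 0,"wz": 165.9,"hand": 0.2}
    - {"x": 0.112,"y": 0.283,"z": -0.003,"wx": 0,"wy": 0,"wz": 165.9,"hand": 0.2}
    - {"x": 0.112,"y": 0.283,"z": -0.003,"wx": 0,"wy": 0,"wz": 165.9,"hand": 0.2}

```text
time: 20.65
tool_pos: [0.4135, 0.1739, 0.1081]
tool_rot: [-3.139, 0.001, 1.535]
contact_force: [1.0, -0.9, -0.8]
opening: 0.0228
```

```bash
cat >> h.py <<'E'
PK={'red':(.4562,.2258),'dark':(.4574,.1738),'pale':(.4598,.0698)}
def place(n,g,z):
    P=np.array(PK[n])-g*np.array([.9997,.0227]); s=st()
    print(P.round(4),'open',round(s['opening'],4),delta([*P,z],down(1.3)))
E
python3 - <<'E'
from h import *
place('dark',.042,.11)
E
```

```text
[0.4154 0.1728] open 0.0228 (array([-0.001 ,  0.002 , -0.0019]), array([-0.1 ,  0.18, 86.66]))
```

Request:
move_arm:
  deltas:
    - {"x": -0.001,"y": 0.002,"z": -0.002,"wx": 0,"wy": 0,"wz": 86.7,"hand": 0.2}
    - {"x": -0.001,"y": 0.002,"z": -0.002,"wx": 0,"wy": 0,"wz": 86.7,"hand": 0.2}
    - {"x": -0.001,"y": 0.002,"z": -0.002,"wx": 0,"wy": 0,"wz": 86.7,"hand": 0.2}
    - {"x": -0.001,"y": 0.002,"z": -0.002,"wx": 0,"wy": 0,"wz": 86.7,"hand": 0.2}
    - {"x": -0.001,"y": 0.002,"z": -0.002,"wx": 0,"wy": 0,"wz": 86.7,"hand": 0.2}
    - {"x": -0.001,"y": 0.002,"z": -0.002,"wx": 0,"wy": 0,"wz": 86.7,"hand": 0.2}
    - {"x": -0.001,"y": 0.002,"z": -0.002,"wx": 0,"wy": 0,"wz": 86.7,"hand": 0.2}
    - {"x": -0.001,"y": 0.002,"z": -0.002,"wx": 0,"wy": 0,"wz": 86.7,"hand": 0.2}

```text
time: 21.65
tool_pos: [0.4158, 0.1719, 0.1101]
tool_rot: [3.141, 0.003, 0.033]
contact_force: [1.6, 0.4, -0.4]
opening: 0.023
```

```bash
python3 - <<'E'
from h import *
place('dark',.042,.05)
print(st()['contact_force'],st()['tool_rot'])
E
```

```text
[0.4154 0.1728] open 0.023 (array([-0.0002, -0.001 ,  0.0601]), array([0.04, 0.17, 0.6 ]))
[ 1.5501646   0.36467498 -0.40183502] [3.14086356e+00 3.04920913e-03 3.31989196e-02]
```

```bash
cat >> h.py <<'E'
def held(g,half,f):
    "compare held blade with the expected tip pixel"
    t,R,s=tool(); a,p=snap('wrist',f)
    for zz in(.0,.004): print('exp tip',proj(p,t+R@[g+half,0,zz]).round(1),'ferrule-ish',proj(p,t+R@[g+.01,0,-.004]).round(1))
    h=cv2.cvtColor(a,cv2.COLOR_RGB2HSV);m=((h[...,1]<50)&(h[...,2]>140)).astype(np.uint8)
    for r in range(20,240,12):
        xs=np.nonzero(m[r,240:330])[0]
        print(r,(xs.min()+240,xs.max()+240,len(xs)) if len(xs) else '-',end='; ')
    print()
E
python3 - <<'E'
from h import *
held(.042,.103,'w10.png')
E
```

```text
exp tip [281.5 -24.6] ferrule-ish [281.5 174.9]
exp tip [281.5 -20.6] ferrule-ish [281.5 174.9]
20 (np.int64(271), np.int64(329), 59); 32 (np.int64(272), np.int64(291), 20); 44 (np.int64(272), np.int64(290), 19); 56 (np.int64(272), np.int64(290), 19); 68 (np.int64(273), np.int64(290), 18); 80 (np.int64(274), np.int64(290), 17); 92 (np.int64(274), np.int64(289), 16); 104 (np.int64(275), np.int64(288), 14); 116 (np.int64(275), np.int64(287), 13); 128 (np.int64(276), np.int64(286), 11); 140 (np.int64(277), np.int64(286), 10); 152 (np.int64(277), np.int64(285), 9); 164 (np.int64(276), np.int64(285), 10); 176 (np.int64(277), np.int64(285), 9); 188 (np.int64(279), np.int64(284), 6); 200 (np.int64(272), np.int64(292), 21); 212 (np.int64(273), np.int64(291), 19); 224 -; 236 -;
```

Request:
move_arm:
  deltas:
    - {"x": 0,"y": -0.001,"z": 0.04,"wx": 0,"wy": 0,"wz": 0.6,"hand": 0.2}
    - {"x": 0,"y": -0.001,"z": 0.065,"wx": 0,"wy": 0,"wz": 0.6,"hand": 0.2}
    - {"x": 0,"y": -0.001,"z": 0.08,"wx": 0,"wy": 0,"wz": 0.6,"hand": 0.2}
    - {"x": 0,"y": -0.001,"z": 0.09,"wx": 0,"wy": 0,"wz": 0.6,"hand": 0.2}
    - {"x": 0,"y": -0.001,"z": 0.095,"wx": 0,"wy": 0,"wz": 0.6,"hand": 0.2}
    - {"x": 0,"y": -0.001,"z": 0.097,"wx": 0,"wy": 0,"wz": 0.6,"hand": 0.2}
    - {"x": 0,"y": -0.001,"z": 0.097,"wx": 0,"wy": 0,"wz": 0.6,"hand": 0.2}

```text
time: 22.58
tool_pos: [0.417, 0.1733, 0.015]
tool_rot: [-3.142, -0.001, 0.029]
contact_force: [-0.1, -0.0, -1.4]
opening: 0.0228
```

Request:
move_arm:
  deltas:
    - {"x": 0,"y": 0,"z": 0,"wx": 0,"wy": 0,"wz": 0,"hand": 0.32}
    - {"x": 0,"y": 0,"z": 0,"wx": 0,"wy": 0,"wz": 0,"hand": 0.32}
    - {"x": 0,"y": 0,"z": -0.001,"wx": 0,"wy": 0,"wz": 0,"hand": 0.32}
    - {"x": 0,"y": 0,"z": -0.03,"wx": 0,"wy": 0,"wz": 0,"hand": 0.4}
    - {"x": 0,"y": 0,"z": -0.07,"wx": 0,"wy": 0,"wz": 0,"hand": 0.4}
    - {"x": -0.06,"y": 0,"z": -0.13,"wx": 0,"wy": 0,"wz": 0,"hand": 0.5}
    - {"x": -0.06,"y": 0.02,"z": -0.19,"wx": 0,"wy": 0,"wz": 0,"hand": 0.5}
    - {"x": -0.06,"y": 0.06,"z": -0.19,"wx": 0,"wy": 0,"wz": 0,"hand": 0.5}

```text
time: 23.58
tool_pos: [0.3593, 0.112, 0.2081]
tool_rot: [-3.141, -0.007, 0.033]
contact_force: [1.0, -0.9, -0.5]
opening: 0.0455
```

```bash
python3 - <<'E'
from h import *
print(st()['tool_pos'])
a,p=snap('wrist','w11.png');np.savez('w11.npz',**p)
b,q=snap('top','t11.png')
c=np.zeros((500,800,3),np.uint8)
c[:420,:560]=cv2.resize(a[:300,80:480],(560,420));c[:420,560:]=cv2.resize(b[180:300,340:409],(240,420))
cv2.imwrite('pics/c11.png',c[:420,:,::-1])
E
```

```text
[0.35931371 0.11198552 0.20813324]
```

View pics/c11.png

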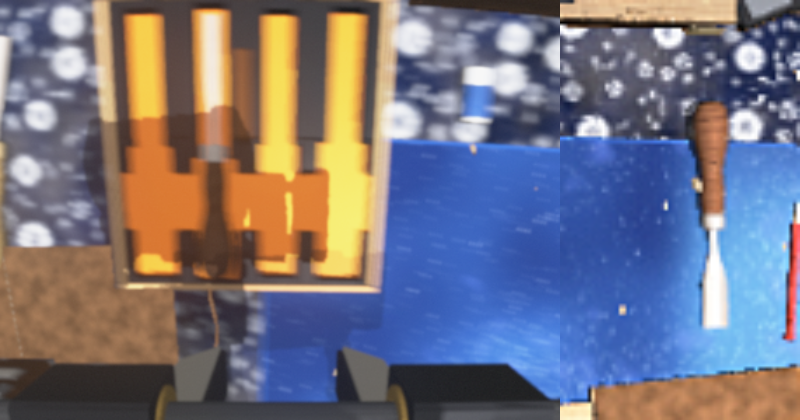

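Dark gouge lies down in pocket 2, with its blade at (212,60) and handle at (215,230). The red gouge has not moved. Moving to the red gouge.

Request:
move_arm:
  deltas:
    - {"x": 0.09,"y": 0.414,"z": 0,"wx": 0,"wy": 0,"wz": -86,"hand": 0.6}
    - {"x": 0.09,"y": 0.414,"z": 0,"wx": 0,"wy": 0,"wz": -86,"hand": 0.6}
    - {"x": 0.09,"y": 0.414,"z": 0,"wx": 0,"wy": 0,"wz": -86,"hand": 0.6}
    - {"x": 0.09,"y": 0.414,"z": 0,"wx": 0,"wy": 0,"wz": -86,"hand": 0.6}
    - {"x": 0.09,"y": 0.414,"z": 0,"wx": 0,"wy": 0,"wz": -86,"hand": 0.6}
    - {"x": 0.09,"y": 0.414,"z": 0,"wx": 0,"wy": 0,"wz": -86,"hand": 0.6}
    - {"x": 0.09,"y": 0.414,"z": 0,"wx": 0,"wy": 0,"wz": -86,"hand": 0.6}
    - {"x": 0.09,"y": 0.414,"z": 0,"wx": 0,"wy": 0,"wz": -86,"hand": 0.6}

```text
time: 24.68
tool_pos: [0.4609, -0.3018, 0.2037]
tool_rot: [-3.141, -0.001, 1.373]
contact_force: [0.8, 0.1, -0.5]
opening: 0.0553
```

```bash
python3 - <<'E'
from h import *
print(st()['tool_pos'],delta([.449,-.3024,.2],down(181.6)))
E
```

```text
[ 0.46090109 -0.301841    0.2036639 ] (array([-0.0029, -0.0116,  0.0037]), array([ 0.0000e+00, -6.0000e-02, -1.0293e+02]))
```

Request:
move_arm:
  deltas:
    - {"x": -0.003,"y": -0.012,"z": 0.004,"wx": 0,"wy": 0,"wz": -102.9,"hand": 0.6}
    - {"x": -0.003,"y": -0.012,"z": 0.004,"wx": 0,"wy": 0,"wz": -102.9,"hand": 0.6}
    - {"x": -0.003,"y": -0.012,"z": 0.004,"wx": 0,"wy": 0,"wz": -102.9,"hand": 0.6}
    - {"x": -0.003,"y": -0.012,"z": 0.004,"wx": 0,"wy": 0,"wz": -102.9,"hand": 0.6}
    - {"x": -0.003,"y": -0.012,"z": 0.004,"wx": 0,"wy": 0,"wz": -102.9,"hand": 0.6}
    - {"x": -0.003,"y": -0.012,"z": 0.004,"wx": 0,"wy": 0,"wz": -102.9,"hand": 0.6}
    - {"x": -0.003,"y": -0.012,"z": 0.004,"wx": 0,"wy": 0,"wz": -102.9,"hand": 0.6}
    - {"x": -0.003,"y": -0.012,"z": 0.004,"wx": 0,"wy": 0,"wz": -102.9,"hand": 0.6}

```text
time: 25.68
tool_pos: [0.4484, -0.2996, 0.1999]
tool_rot: [3.141, -0.001, 2.875]
contact_force: [0.6, -0.1, -0.3]
opening: 0.0551
```

Request:
move_arm:
  deltas:
    - {"x": 0,"y": 0,"z": 0,"wx": 0,"wy": 0,"wz": -18.5,"hand": 0.6}
    - {"x": 0,"y": 0,"z": 0,"wx": 0,"wy": 0,"wz": -18.5,"hand": 0.6}
    - {"x": 0,"y": 0,"z": 0,"wx": 0,"wy": 0,"wz": -18.5,"hand": 0.6}

```text
time: 26.05
tool_pos: [0.4484, -0.2997, 0.2]
tool_rot: [3.141, -0.001, -3.093]
contact_force: [1.1, 1.0, -0.6]
opening: 0.0551
```

```bash
cat >> h.py <<'E'
def look(f,L,huemax,g,zt=.006,zh=.018):
    "tool lying under the open hand: blade tip (white) and handle end by mask, in the central columns"
    t,R,s=tool(); a,p=snap('wrist',f); h=cv2.cvtColor(a,cv2.COLOR_RGB2HSV).astype(int)
    C=proj(p,t+R@[0,0,.18])[0]
    wh=(h[...,1]<60)&(h[...,2]>130); hd=(h[...,0]<huemax)&(h[...,1]>60)
    out={}
    for n,m in(('blade',wh),('handle',hd)):
        m=m.astype(np.uint8).copy();m[:,:int(C-60)]=0;m[:,int(C+60):]=0;m[262:]=0
        k,l,S,ce=cv2.connectedComponentsWithStats(m)
        i=max(range(1,k),key=lambda i:S[i][4]);out[n]=np.argwhere(l==i)[:,::-1].astype(float);print(n,S[i].tolist())
    B,H=out['blade'],out['handle']
    tip=B[B[:,1]<B[:,1].min()+4].mean(0);tip[1]=B[:,1].min()-.0;he=H[H[:,1]>H[:,1].max()-6].mean(0);he[1]=H[:,1].max()+1
    T=onz(p,*tip,zt)[:2];E=onz(p,*he,zh)[:2];d=T-E;ln=np.linalg.norm(d);d/=ln
    m=T-d*L/2;yaw=np.degrees(np.arctan2(d[1],d[0]));print('tip',tip,'end',he,'len',ln,'mid from tip',m,'avg',(T+E)/2,'yaw',yaw)
    m=(m+(T+E)/2)/2 if abs(ln-L)<.008 else m
    G=m-g*d;print('grasp',G,delta([*G,.006],down(yaw)))
E
python3 - <<'E'
from h import *
print(st()['tool_pos'],st()['tool_rot'])
look('w12.png',.2,25,.040)
E
```

```text
[ 0.44835888 -0.29967295  0.20004507] [ 3.14068512e+00 -6.40652332e-04 -3.09282143e+00]
blade [270, 68, 21, 100, 1441]
handle [220, 0, 120, 30, 3224]
tip [280.  68.] end [257.20689655  30.        ] len 0.04192394042052668 mid from tip [ 0.22595384 -0.36686096] avg [ 0.28921437 -0.31947831] yaw 36.83351087689542
grasp [ 0.1939386  -0.39084063] (array([ 0.2583, -0.0791,  0.1942]), array([-2.0000e-02, -7.0000e-02,  1.4587e+02]))
```

```bash
sed -i "s/m\[262:\]=0/m[262:]=0\n        if n=='handle': m[:int(out['blade'][:,1].max())-8]=0/; s/hd=(h\[...,0\]<huemax)/hd=((h[...,0]<huemax)|(h[...,0]>170))/" h.py
python3 - <<'E'
from h import *
look('w12.png',.2,25,.040)
E
```

```text
blade [269, 68, 22, 100, 1439]
handle [267, 162, 23, 82, 1352]
tip [279.70422535  68.        ] end [277.71578947 244.        ] len 0.2018160947277962 mid from tip [ 0.40590424 -0.3037274 ] avg [ 0.40681176 -0.30369647] yaw -178.04800868508522
grasp [ 0.44633479 -0.30234945] (array([ 0.002 , -0.0025,  0.1943]), array([ 0.03, -0.03,  0.75]))
```

Good: the measured length is 0.202 against a true 0.200. Picking.

Request:
move_arm:
  deltas:
    - {"x": 0.002,"y": -0.0025,"z": 0.06,"wx": 0,"wy": 0,"wz": 0.8,"hand": 0.6}
    - {"x": 0.002,"y": -0.0025,"z": 0.12,"wx": 0,"wy": 0,"wz": 0.8,"hand": 0.6}
    - {"x": 0.002,"y": -0.0025,"z": 0.17,"wx": 0,"wy": 0,"wz": 0.8,"hand": 0.6}
    - {"x": 0.002,"y": -0.0025,"z": 0.193,"wx": 0,"wy": 0,"wz": 0.8,"hand": 0.6}
    - {"x": 0.002,"y": -0.0025,"z": 0.193,"wx": 0,"wy": 0,"wz": 0.8,"hand": 0.2}
    - {"x": 0.002,"y": -0.0025,"z": 0.193,"wx": 0,"wy": 0,"wz": 0.8,"hand": 0.2}
    - {"x": 0.002,"y": -0.0025,"z": 0.193,"wx": 0,"wy": 0,"wz": 0.8,"hand": 0.2}
    - {"x": 0.002,"y": -0.0025,"z": 0.193,"wx": 0,"wy": 0,"wz": 0.8,"hand": 0.2}
  grip_force: 35

```text
time: 27.15
tool_pos: [0.447, -0.3033, 0.0091]
tool_rot: [-3.14, 0.002, -3.106]
contact_force: [0.5, 1.7, 5.1]
opening: 0.0252
```

Request:
move_arm:
  deltas:
    - {"x": 0,"y": 0,"z": 0,"wx": 0,"wy": 0,"wz": 0,"hand": 0.2}
    - {"x": 0,"y": 0,"z": -0.04,"wx": 0,"wy": 0,"wz": 0,"hand": 0.2}
    - {"x": 0,"y": 0,"z": -0.08,"wx": 0,"wy": 0,"wz": 0,"hand": 0.2}
    - {"x": 0,"y": 0,"z": -0.13,"wx": 0,"wy": 0,"wz": 0,"hand": 0.2}
    - {"x": 0,"y": 0,"z": -0.15,"wx": 0,"wy": 0,"wz": 20,"hand": 0.2}
    - {"x": 0,"y": 0,"z": -0.15,"wx": 0,"wy": 0,"wz": 40,"hand": 0.2}
    - {"x": 0,"y": 0,"z": -0.15,"wx": 0,"wy": 0,"wz": 50,"hand": 0.2}

```text
time: 28.02
tool_pos: [0.4462, -0.3028, 0.1583]
tool_rot: [-3.141, 0.001, 2.609]
contact_force: [-0.2, -0.3, -1.2]
opening: 0.0251
```

```bash
python3 - <<'E'
from h import *
place('red',.040,.16); print(st()['tool_rot'])
E
```

```text
[0.4162 0.2249] open 0.0251 (array([ 0.2939,  0.4393, -0.0021]), array([6.0000e-02, 4.0000e-02, 1.4816e+02]))
[-3.14124996e+00  8.55857569e-04  2.60863992e+00]
```

Request:
move_arm:
  deltas:
    - {"x": 0.294,"y": 0.439,"z": -0.002,"wx": 0,"wy": 0,"wz": 80,"hand": 0.2}
    - {"x": 0.294,"y": 0.439,"z": -0.002,"wx": 0,"wy": 0,"wz": 80,"hand": 0.2}
    - {"x": 0.294,"y": 0.439,"z": -0.002,"wx": 0,"wy": 0,"wz": 80,"hand": 0.2}
    - {"x": 0.294,"y": 0.439,"z": -0.002,"wx": 0,"wy": 0,"wz": 80,"hand": 0.2}
    - {"x": 0.294,"y": 0.439,"z": -0.002,"wx": 0,"wy": 0,"wz": 80,"hand": 0.2}
    - {"x": 0.294,"y": 0.439,"z": -0.002,"wx": 0,"wy": 0,"wz": 80,"hand": 0.2}
    - {"x": 0.294,"y": 0.439,"z": -0.002,"wx": 0,"wy": 0,"wz": 80,"hand": 0.2}
    - {"x": 0.294,"y": 0.439,"z": -0.002,"wx": 0,"wy": 0,"wz": 80,"hand": 0.2}

```text
time: 29.02
tool_pos: [0.4199, 0.1382, 0.1598]
tool_rot: [3.141, -0.0, 1.29]
contact_force: [0.8, -0.2, -1.5]
opening: 0.0249
```

```bash
python3 - <<'E'
from h import *
place('red',.040,.16); print(st()['tool_rot'])
E
```

```text
[0.4162 0.2249] open 0.0249 (array([ 0.0822, -0.0276, -0.0002]), array([ 4.000e-02, -4.000e-02,  7.259e+01]))
[ 3.14070458e+00 -1.23156123e-04  1.28965835e+00]
```

Request:
move_arm:
  deltas:
    - {"x": 0.082,"y": -0.028,"z": 0,"wx": 0,"wy": 0,"wz": 72.6,"hand": 0.2}
    - {"x": 0.082,"y": -0.028,"z": 0,"wx": 0,"wy": 0,"wz": 72.6,"hand": 0.2}
    - {"x": 0.082,"y": -0.028,"z": 0,"wx": 0,"wy": 0,"wz": 72.6,"hand": 0.2}
    - {"x": 0.082,"y": -0.028,"z": 0,"wx": 0,"wy": 0,"wz": 72.6,"hand": 0.2}
    - {"x": 0.082,"y": -0.028,"z": 0.03,"wx": 0,"wy": 0,"wz": 72.6,"hand": 0.2}
    - {"x": 0.082,"y": -0.028,"z": 0.06,"wx": 0,"wy": 0,"wz": 72.6,"hand": 0.2}
    - {"x": 0.082,"y": -0.028,"z": 0.06,"wx": 0,"wy": 0,"wz": 72.6,"hand": 0.2}
    - {"x": 0.082,"y": -0.028,"z": 0.06,"wx": 0,"wy": 0,"wz": 72.6,"hand": 0.2}

```text
time: 30.02
tool_pos: [0.4155, 0.2231, 0.0993]
tool_rot: [3.141, 0.0, 0.029]
contact_force: [-0.5, 0.2, -1.1]
opening: 0.0253
```

```bash
python3 - <<'E'
from h import *
place('red',.040,.014); held(.04,.1,'w13.png')
E
```

```text
[0.4162 0.2249] open 0.0253 (array([ 0.0008, -0.0018,  0.0853]), array([0.02, 0.01, 0.38]))
exp tip [281.5 -12.8] ferrule-ish [281.5 178.8]
exp tip [281.5  -9.1] ferrule-ish [281.5 178.8]
20 (np.int64(261), np.int64(304), 44); 32 (np.int64(261), np.int64(304), 44); 44 (np.int64(261), np.int64(304), 44); 56 (np.int64(261), np.int64(304), 44); 68 (np.int64(261), np.int64(303), 43); 80 (np.int64(268), np.int64(303), 36); 92 (np.int64(265), np.int64(300), 30); 104 (np.int64(269), np.int64(297), 29); 116 (np.int64(272), np.int64(292), 21); 128 (np.int64(277), np.int64(288), 12); 140 (np.int64(278), np.int64(285), 8); 152 (np.int64(279), np.int64(283), 5); 164 (np.int64(279), np.int64(283), 5); 176 -; 188 (np.int64(278), np.int64(283), 6); 200 -; 212 -; 224 -; 236 -;
```

Request:
move_arm:
  deltas:
    - {"x": 0.001,"y": -0.0015,"z": 0.03,"wx": 0,"wy": 0,"wz": 0.4,"hand": 0.2}
    - {"x": 0.001,"y": -0.0015,"z": 0.055,"wx": 0,"wy": 0,"wz": 0.4,"hand": 0.2}
    - {"x": 0.001,"y": -0.0015,"z": 0.07,"wx": 0,"wy": 0,"wz": 0.4,"hand": 0.2}
    - {"x": 0.001,"y": -0.0015,"z": 0.08,"wx": 0,"wy": 0,"wz": 0.4,"hand": 0.2}
    - {"x": 0.001,"y": -0.0015,"z": 0.084,"wx": 0,"wy": 0,"wz": 0.4,"hand": 0.2}
    - {"x": 0.001,"y": -0.0015,"z": 0.086,"wx": 0,"wy": 0,"wz": 0.4,"hand": 0.2}
    - {"x": 0.001,"y": -0.0015,"z": 0.086,"wx": 0,"wy": 0,"wz": 0.4,"hand": 0.2}

```text
time: 30.95
tool_pos: [0.4169, 0.2248, 0.0148]
tool_rot: [-3.141, -0.001, 0.022]
contact_force: [-2.7, -1.7, 9.3]
opening: 0.0252
```

Request:
move_arm:
  deltas:
    - {"x": 0,"y": 0,"z": 0,"wx": 0,"wy": 0,"wz": 0,"hand": 0.31}
    - {"x": 0,"y": 0,"z": 0,"wx": 0,"wy": 0,"wz": 0,"hand": 0.31}
    - {"x": 0,"y": 0,"z": -0.001,"wx": 0,"wy": 0,"wz": 0,"hand": 0.31}
    - {"x": 0,"y": 0,"z": -0.03,"wx": 0,"wy": 0,"wz": 0,"hand": 0.35}
    - {"x": 0,"y": 0,"z": -0.07,"wx": 0,"wy": 0,"wz": 0,"hand": 0.4}
    - {"x": 0,"y": 0,"z": -0.13,"wx": 0,"wy": 0,"wz": 0,"hand": 0.5}
    - {"x": 0,"y": -0.06,"z": -0.18,"wx": 0,"wy": 0,"wz": 0,"hand": 0.6}
    - {"x": 0,"y": -0.12,"z": -0.18,"wx": 0,"wy": 0,"wz": 0,"hand": 0.6}

```text
time: 31.95
tool_pos: [0.416, 0.3361, 0.1956]
tool_rot: [-3.138, -0.006, 0.018]
contact_force: [1.7, -0.0, -0.9]
opening: 0.0549
```

```bash
python3 - <<'E'
from h import *
# pale in first top view: handle end (233,362), tip (249,272) on 800 scale
pt={k:np.array(v) for k,v in viewer.camera_params('top').items()}
H=onz(pt,232.5*.7,362*.7,.017);T=onz(pt,248.5*.7,272*.7,.004);d=(T-H)[:2];L=np.linalg.norm(d);d/=L;m=((H+T)/2)[:2]+[.002,0]
y=np.degrees(np.arctan2(d[1],d[0]));G=m-.038*d;print(H,T,L,m,y,G)
print(st()['tool_pos'],delta([*G,.2],down(y)))
E
```

```text
[0.34646712 0.37374289 0.017     ] [0.54644843 0.35361998 0.004     ] 0.2009911878747494 [0.44845778 0.36368144] -5.745986255947618 [0.41064871 0.36748593]
[0.41601493 0.33613293 0.19564342] (array([-0.0048, -0.0315, -0.0043]), array([-0.21, -0.33,  6.8 ]))
```

Request:
move_arm:
  deltas:
    - {"x": -0.005,"y": -0.031,"z": -0.004,"wx": 0,"wy": 0,"wz": 6.8,"hand": 0.7}
    - {"x": -0.005,"y": -0.031,"z": -0.004,"wx": 0,"wy": 0,"wz": 6.8,"hand": 0.7}
    - {"x": -0.005,"y": -0.031,"z": -0.004,"wx": 0,"wy": 0,"wz": 6.8,"hand": 0.7}
    - {"x": -0.005,"y": -0.031,"z": -0.004,"wx": 0,"wy": 0,"wz": 6.8,"hand": 0.7}

```text
time: 32.45
tool_pos: [0.4088, 0.3644, 0.1957]
tool_rot: [3.141, 0.0, -0.098]
contact_force: [-0.1, -0.4, -0.4]
opening: 0.0643
```

```bash
python3 - <<'E'
from h import *
print(st()['tool_pos'],st()['tool_rot'])
a,p=snap('wrist','w14.png');np.savez('w14.npz',**p)
cv2.imwrite('pics/w14c.png',cv2.resize(a[:300,80:480],(800,600),interpolation=2)[...,::-1])
E
```

```text
[0.40884729 0.36444777 0.19573543] [ 3.14095514e+00  4.35129383e-04 -9.83232124e-02]
```

View pics/w14c.png

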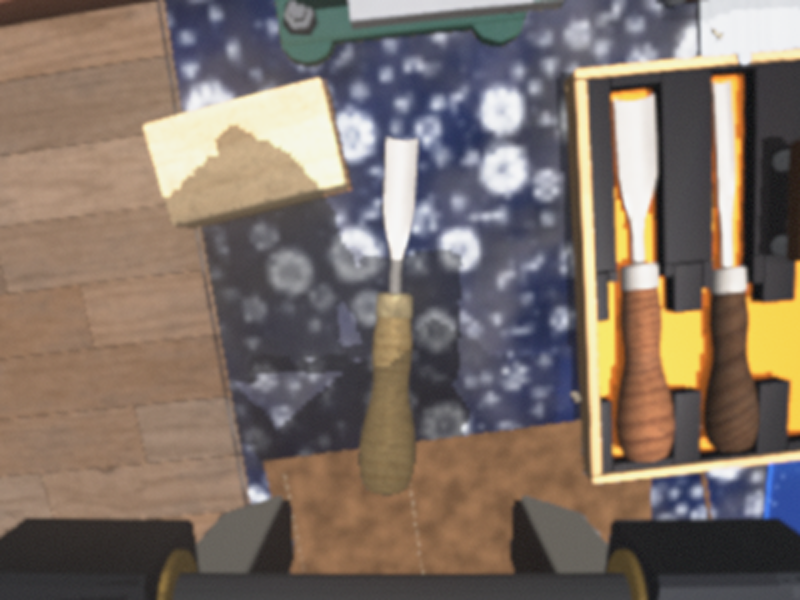

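Red and dark both sit fully in pockets 1 and 2. The pale gouge runs from tip (401,138) to handle end (386,494).

```bash
python3 - <<'E'
from h import *
p=dict(np.load('w14.npz'));f=lambda u,v,z:onz(p,80+u/2,v/2,z)
h=f(386,494,.017)[:2];t=f(401,137,.005)[:2];d=t-h;L=np.linalg.norm(d);d/=L;m=(t-d*.101+(h+t)/2)/2
y=np.degrees(np.arctan2(d[1],d[0]));g=m-.038*d;print(L,m,y,g,delta([*g,.008],down(y)))
E
```

```text
0.20341972313892728 [0.44620245 0.36527201] -8.263184596346916 [0.40859695 0.37073339] (array([-0.0009, -0.0063,  0.1878]), array([0.03, 0.02, 2.61]))
```

Request:
move_arm:
  deltas:
    - {"x": -0.001,"y": -0.006,"z": 0.06,"wx": 0,"wy": 0,"wz": 2.6,"hand": 0.7}
    - {"x": -0.001,"y": -0.006,"z": 0.12,"wx": 0,"wy": 0,"wz": 2.6,"hand": 0.7}
    - {"x": -0.001,"y": -0.006,"z": 0.165,"wx": 0,"wy": 0,"wz": 2.6,"hand": 0.7}
    - {"x": -0.001,"y": -0.006,"z": 0.188,"wx": 0,"wy": 0,"wz": 2.6,"hand": 0.7}
    - {"x": -0.001,"y": -0.006,"z": 0.188,"wx": 0,"wy": 0,"wz": 2.6,"hand": 0.2}
    - {"x": -0.001,"y": -0.006,"z": 0.188,"wx": 0,"wy": 0,"wz": 2.6,"hand": 0.2}
    - {"x": -0.001,"y": -0.006,"z": 0.188,"wx": 0,"wy": 0,"wz": 2.6,"hand": 0.2}
    - {"x": -0.001,"y": -0.006,"z": 0.188,"wx": 0,"wy": 0,"wz": 2.6,"hand": 0.2}
  grip_force: 35

```text
time: 33.5
tool_pos: [0.4088, 0.3719, 0.0091]
tool_rot: [-3.14, -0.001, -0.143]
contact_force: [0.6, -1.2, 1.0]
opening: 0.029
```

Request:
move_arm:
  deltas:
    - {"x": 0,"y": 0,"z": 0,"wx": 0,"wy": 0,"wz": 0,"hand": 0.2}
    - {"x": 0,"y": 0,"z": 0,"wx": 0,"wy": 0,"wz": 0,"hand": 0.2}
    - {"x": 0,"y": 0,"z": -0.04,"wx": 0,"wy": 0,"wz": 0,"hand": 0.2}
    - {"x": 0,"y": 0,"z": -0.08,"wx": 0,"wy": 0,"wz": 0,"hand": 0.2}
    - {"x": 0,"y": 0,"z": -0.13,"wx": 0,"wy": 0,"wz": 0,"hand": 0.2}
    - {"x": 0,"y": 0,"z": -0.13,"wx": 0,"wy": 0,"wz": 0,"hand": 0.2}

```text
time: 34.25
tool_pos: [0.4101, 0.373, 0.142]
tool_rot: [-3.136, -0.006, -0.143]
contact_force: [0.4, 0.3, -0.4]
opening: 0.0268
```

```bash
python3 - <<'E'
from h import *
place('pale',.038,.13); held(.038,.101,'w15.png')
E
```

```text
[0.4218 0.0689] open 0.0268 (array([0.0548, 0.2994, 0.0106]), array([-0.29, -0.38, -9.49]))
exp tip [281.  -10.6] ferrule-ish [281.  182.4]
exp tip [280.9  -6.9] ferrule-ish [281.  182.4]
20 (np.int64(265), np.int64(300), 36); 32 (np.int64(254), np.int64(320), 51); 44 (np.int64(265), np.int64(299), 35); 56 (np.int64(240), np.int64(306), 52); 68 (np.int64(240), np.int64(329), 59); 80 (np.int64(240), np.int64(298), 39); 92 (np.int64(268), np.int64(320), 33); 104 (np.int64(265), np.int64(329), 46); 116 (np.int64(255), np.int64(329), 51); 128 (np.int64(248), np.int64(329), 68); 140 (np.int64(253), np.int64(287), 28); 152 (np.int64(279), np.int64(287), 8); 164 (np.int64(279), np.int64(329), 14); 176 -; 188 -; 200 (np.int64(329), np.int64(329), 1); 212 -; 224 (np.int64(324), np.int64(329), 6); 236 -;
```

Request:
move_arm:
  deltas:
    - {"x": 0.055,"y": 0.299,"z": 0,"wx": 0,"wy": 0,"wz": -9.5,"hand": 0.2}
    - {"x": 0.055,"y": 0.299,"z": 0,"wx": 0,"wy": 0,"wz": -9.5,"hand": 0.2}
    - {"x": 0.055,"y": 0.299,"z": 0,"wx": 0,"wy": 0,"wz": -9.5,"hand": 0.2}
    - {"x": 0.055,"y": 0.299,"z": 0,"wx": 0,"wy": 0,"wz": -9.5,"hand": 0.2}
    - {"x": 0.055,"y": 0.299,"z": 0,"wx": 0,"wy": 0,"wz": -9.5,"hand": 0.2}
    - {"x": 0.055,"y": 0.299,"z": 0,"wx": 0,"wy": 0,"wz": -9.5,"hand": 0.2}
    - {"x": 0.055,"y": 0.299,"z": 0.03,"wx": 0,"wy": 0,"wz": -9.5,"hand": 0.2}
    - {"x": 0.055,"y": 0.299,"z": 0.03,"wx": 0,"wy": 0,"wz": -9.5,"hand": 0.2}

```text
time: 35.3
tool_pos: [0.4177, 0.0684, 0.1059]
tool_rot: [-3.141, 0.006, 0.023]
contact_force: [0.2, -0.2, -1.0]
opening: 0.0267
```

```bash
python3 - <<'E'
from h import *
place('pale',.038,.014); held(.038,.101,'w16.png')
E
```

```text
[0.4218 0.0689] open 0.0267 (array([ 0.0047, -0.0004,  0.0918]), array([-0.02,  0.37,  0.02]))
exp tip [281.5 -10.5] ferrule-ish [281.5 182.5]
exp tip [281.5  -6.9] ferrule-ish [281.5 182.5]
20 (np.int64(266), np.int64(329), 40); 32 (np.int64(265), np.int64(329), 41); 44 (np.int64(266), np.int64(299), 34); 56 (np.int64(266), np.int64(329), 36); 68 (np.int64(266), np.int64(299), 34); 80 (np.int64(268), np.int64(298), 31); 92 (np.int64(270), np.int64(296), 27); 104 (np.int64(273), np.int64(292), 20); 116 (np.int64(275), np.int64(289), 15); 128 (np.int64(278), np.int64(329), 19); 140 (np.int64(278), np.int64(325), 12); 152 (np.int64(278), np.int64(285), 8); 164 (np.int64(278), np.int64(285), 8); 176 -; 188 -; 200 -; 212 -; 224 -; 236 -;
```

Request:
move_arm:
  deltas:
    - {"x": 0.0045,"y": 0,"z": 0.03,"wx": 0,"wy": 0,"wz": 0,"hand": 0.2}
    - {"x": 0.0045,"y": 0,"z": 0.06,"wx": 0,"wy": 0,"wz": 0,"hand": 0.2}
    - {"x": 0.0045,"y": 0,"z": 0.075,"wx": 0,"wy": 0,"wz": 0,"hand": 0.2}
    - {"x": 0.0045,"y": 0,"z": 0.085,"wx": 0,"wy": 0,"wz": 0,"hand": 0.2}
    - {"x": 0.0045,"y": 0,"z": 0.09,"wx": 0,"wy": 0,"wz": 0,"hand": 0.2}
    - {"x": 0.0045,"y": 0,"z": 0.092,"wx": 0,"wy": 0,"wz": 0,"hand": 0.2}
    - {"x": 0.0045,"y": 0,"z": 0.092,"wx": 0,"wy": 0,"wz": 0,"hand": 0.2}

```text
time: 36.22
tool_pos: [0.4242, 0.0683, 0.0175]
tool_rot: [-3.141, -0.0, 0.023]
contact_force: [-6.6, 1.1, 14.7]
opening: 0.0269
```

Request:
move_arm:
  deltas:
    - {"x": 0,"y": 0,"z": 0,"wx": 0,"wy": 0,"wz": 0,"hand": 0.33}
    - {"x": 0,"y": 0,"z": 0,"wx": 0,"wy": 0,"wz": 0,"hand": 0.33}
    - {"x": 0,"y": 0,"z": -0.001,"wx": 0,"wy": 0,"wz": 0,"hand": 0.33}
    - {"x": 0,"y": 0,"z": -0.03,"wx": 0,"wy": 0,"wz": 0,"hand": 0.4}
    - {"x": 0,"y": 0,"z": -0.07,"wx": 0,"wy": 0,"wz": 0,"hand": 0.4}
    - {"x": 0,"y": 0,"z": -0.13,"wx": 0,"wy": 0,"wz": 0,"hand": 0.6}
    - {"x": -0.06,"y": 0,"z": -0.19,"wx": 0,"wy": 0,"wz": 0,"hand": 0.6}
    - {"x": -0.06,"y": 0,"z": -0.19,"wx": 0,"wy": 0,"wz": 0,"hand": 0.6}

```text
time: 37.22
tool_pos: [0.3643, 0.0666, 0.209]
tool_rot: [3.141, -0.006, 0.023]
contact_force: [1.1, 0.1, 0.1]
opening: 0.0547
```

Request:
move_arm:
  deltas:
    - {"x": 0,"y": 0.02,"z": 0,"wx": 0,"wy": 0,"wz": 0,"hand": 0.6}
    - {"x": 0,"y": 0.02,"z": 0,"wx": 0,"wy": 0,"wz": 0,"hand": 0.6}
    - {"x": 0,"y": 0.02,"z": 0,"wx": 0,"wy": 0,"wz": 0,"hand": 0.6}

```text
time: 37.6
tool_pos: [0.3652, 0.0468, 0.2061]
tool_rot: [-3.142, -0.001, 0.022]
contact_force: [0.5, 0.8, -0.1]
opening: 0.0549
```

```bash
python3 - <<'E'
from h import *
print(st()['tool_pos'])
a,p=snap('wrist','w17.png');np.savez('w17.npz',**p)
cv2.imwrite('pics/w17c.png',cv2.resize(a[:300,120:520],(800,600),interpolation=2)[...,::-1])
E
```

```text
[0.3652205  0.04675804 0.20612768]
```

View pics/w17c.png

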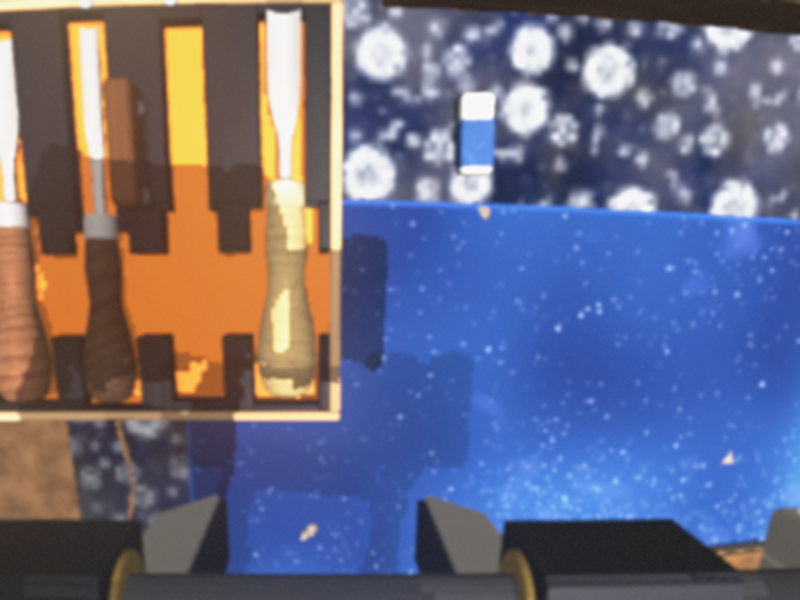

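Pale gouge sits too far forward. Its tip (284,11) rides on the foam past the slot end (about row 24), so I'll measure the offset and shift it back.

```bash
python3 - <<'E'
from h import *
p=dict(np.load('w17.npz'));f=lambda u,v,z:onz(p,120+u/2,v/2,z)[:2]
x=np.array([.9997,.0227])
for z in(.02,.024):
    t=f(284,11,z);print('tip',t,'mid',t-.101*x)
for z in(.022,.026): 
    h=f(288,397,z);print('end',h,h+.101*x)
print('dark tip',f(91,25,.01)-.103*x,'end',f(111,403,.02)+.103*x)
print(PK['pale'])
P=np.array(PK['pale'])
print(delta([*(P-.038*x),.2],down(1.3)))
E
```

```text
tip [0.56365281 0.07030614] mid [0.46268311 0.06801344]
tip [0.56222381 0.0700603 ] mid [0.46125411 0.0677676 ]
end [0.359895   0.06645591] [0.4608647  0.06874861]
end [0.36084107 0.06625367] [0.46181077 0.06854637]
dark tip [0.45706535 0.17212556] end [0.45657264 0.17562892]
(0.4598, 0.0698)
(array([ 0.0571, -0.0208,  0.006 ]), array([-0.  , -0.  , -0.01]))
```

Request:
move_arm:
  deltas:
    - {"x": 0.058,"y": -0.0215,"z": 0.05,"wx": 0,"wy": 0,"wz": 0,"hand": 0.36}
    - {"x": 0.058,"y": -0.0215,"z": 0.1,"wx": 0,"wy": 0,"wz": 0,"hand": 0.36}
    - {"x": 0.058,"y": -0.0215,"z": 0.15,"wx": 0,"wy": 0,"wz": 0,"hand": 0.36}
    - {"x": 0.058,"y": -0.0215,"z": 0.175,"wx": 0,"wy": 0,"wz": 0,"hand": 0.36}
    - {"x": 0.058,"y": -0.0215,"z": 0.189,"wx": 0,"wy": 0,"wz": 0,"hand": 0.36}
    - {"x": 0.058,"y": -0.0215,"z": 0.189,"wx": 0,"wy": 0,"wz": 0,"hand": 0.2}
    - {"x": 0.058,"y": -0.0215,"z": 0.189,"wx": 0,"wy": 0,"wz": 0,"hand": 0.2}
    - {"x": 0.058,"y": -0.0215,"z": 0.189,"wx": 0,"wy": 0,"wz": 0,"hand": 0.2}

```text
time: 38.65
tool_pos: [0.4222, 0.0696, 0.0167]
tool_rot: [3.142, 0.001, 0.023]
contact_force: [-0.7, -0.1, -0.9]
opening: 0.0273
```

Request:
move_arm:
  deltas:
    - {"x": 0,"y": 0,"z": -0.006,"wx": 0,"wy": 0,"wz": 0,"hand": 0.2}
    - {"x": 0,"y": 0,"z": -0.012,"wx": 0,"wy": 0,"wz": 0,"hand": 0.2}
    - {"x": -0.0045,"y": 0,"z": -0.012,"wx": 0,"wy": 0,"wz": 0,"hand": 0.2}
    - {"x": -0.0045,"y": 0,"z": -0.012,"wx": 0,"wy": 0,"wz": 0,"hand": 0.2}
    - {"x": -0.0045,"y": 0,"z": -0.006,"wx": 0,"wy": 0,"wz": 0,"hand": 0.2}
    - {"x": -0.0045,"y": 0,"z": 0,"wx": 0,"wy": 0,"wz": 0,"hand": 0.2}
    - {"x": -0.0045,"y": 0,"z": 0.003,"wx": 0,"wy": 0,"wz": 0,"hand": 0.2}
    - {"x": -0.0045,"y": 0,"z": 0.003,"wx": 0,"wy": 0,"wz": 0,"hand": 0.2}

```text
time: 39.65
tool_pos: [0.4182, 0.0694, 0.0146]
tool_rot: [3.142, -0.0, 0.023]
contact_force: [-2.2, 1.3, 13.3]
opening: 0.0271
```

Request:
move_arm:
  deltas:
    - {"x": 0,"y": 0,"z": 0,"wx": 0,"wy": 0,"wz": 0,"hand": 0.33}
    - {"x": 0,"y": 0,"z": 0,"wx": 0,"wy": 0,"wz": 0,"hand": 0.33}
    - {"x": 0,"y": 0,"z": -0.001,"wx": 0,"wy": 0,"wz": 0,"hand": 0.33}
    - {"x": 0,"y": 0,"z": -0.03,"wx": 0,"wy": 0,"wz": 0,"hand": 0.4}
    - {"x": 0,"y": 0,"z": -0.07,"wx": 0,"wy": 0,"wz": 0,"hand": 0.4}
    - {"x": 0,"y": 0,"z": -0.13,"wx": 0,"wy": 0,"wz": 0,"hand": 0.6}
    - {"x": -0.054,"y": 0.022,"z": -0.192,"wx": 0,"wy": 0,"wz": 0,"hand": 0.6}
    - {"x": -0.054,"y": 0.022,"z": -0.192,"wx": 0,"wy": 0,"wz": 0,"hand": 0.6}

```text
time: 40.65
tool_pos: [0.3639, 0.0456, 0.208]
tool_rot: [3.141, -0.003, 0.023]
contact_force: [0.9, 0.0, -0.6]
opening: 0.0547
```

Request:
move_arm:
  deltas:
    - {"x": 0,"y": 0,"z": 0,"wx": 0,"wy": 0,"wz": 0,"hand": 0.6}
    - {"x": 0,"y": 0,"z": 0,"wx": 0,"wy": 0,"wz": 0,"hand": 0.6}

```text
time: 40.9
tool_pos: [0.3647, 0.0462, 0.2052]
tool_rot: [-3.141, 0.001, 0.022]
contact_force: [-0.3, -0.0, 1.0]
opening: 0.0549
```

```bash
python3 - <<'E'
from h import *
print(st()['tool_pos'])
a,p=snap('wrist','w18.png');np.savez('w18.npz',**p)
o=cv2.imread('pics/w17.png')[...,::-1]
# column profile along the pale blade/slot and dark slot: print RGB of rows near the slot end, both pictures
q=dict(np.load('w17.npz'))
for n,im,pp in(('old',o,q),('new',a,p)):
  for nm,X in(('pale',.0700),('dark',.1735)):
    y0=X
    print(n,nm)
    for xx in np.arange(.540,.576,.003):
        u,v=proj(pp,[xx,y0+(xx-.46)*.0227,.02]);print(round(float(xx),3),im[int(round(v)),int(round(u))].tolist() if v>=0 else None,end=' ')
    print()
    for xx in np.arange(.345,.372,.003):
        u,v=proj(pp,[xx,y0+(xx-.46)*.0227,.02]);print(round(float(xx),3),im[int(round(v)),int(round(u))].tolist(),end=' ')
    print()
E
```

```text
[0.36469412 0.04616087 0.20516539]
old pale
0.54 [247, 246, 245] 0.543 [247, 246, 245] 0.546 [247, 246, 245] 0.549 [247, 246, 245] 0.552 [247, 246, 245] 0.555 [247, 246, 245] 0.558 [247, 246, 245] 0.561 [248, 247, 245] 0.564 [100, 93, 91] 0.567 [102, 86, 77] 0.57 None 0.573 None 
0.345 [187, 155, 166] 0.348 [248, 235, 182] 0.351 [168, 135, 109] 0.354 [94, 79, 81] 0.357 [96, 63, 51] 0.36 [186, 143, 96] 0.363 [242, 220, 151] 0.366 [245, 227, 160] 0.369 [246, 232, 166] 0.372 [150, 121, 85] 
old dark
0.54 [244, 241, 238] 0.543 [244, 241, 238] 0.546 [244, 241, 239] 0.549 [244, 241, 238] 0.552 [243, 239, 235] 0.555 [245, 232, 205] 0.558 [236, 150, 73] 0.561 [95, 77, 59] 0.564 [105, 87, 72] 0.567 [242, 235, 227] 0.57 None 0.573 None 
0.345 [177, 141, 104] 0.348 [157, 125, 93] 0.351 [68, 52, 46] 0.354 [75, 56, 45] 0.357 [102, 74, 58] 0.36 [112, 80, 62] 0.363 [118, 86, 65] 0.366 [123, 89, 69] 0.369 [107, 77, 60] 0.372 [81, 58, 45] 
new pale
0.54 [246, 245, 244] 0.543 [246, 245, 244] 0.546 [246, 245, 244] 0.549 [246, 246, 244] 0.552 [246, 245, 244] 0.555 [246, 226, 172] 0.558 [247, 187, 73] 0.561 [51, 41, 36] 0.564 [62, 57, 59] 0.567 [75, 70, 72] 0.57 None 0.573 None 
0.345 [130, 122, 163] 0.348 [248, 235, 182] 0.351 [194, 152, 116] 0.354 [105, 89, 83] 0.357 [207, 168, 115] 0.36 [244, 226, 158] 0.363 [245, 228, 160] 0.366 [245, 231, 166] 0.369 [214, 174, 117] 0.372 [150, 122, 88] 
new dark
0.54 [243, 240, 237] 0.543 [244, 240, 237] 0.546 [244, 241, 238] 0.549 [244, 241, 237] 0.552 [242, 237, 233] 0.555 [245, 232, 206] 0.558 [236, 148, 72] 0.561 [90, 73, 57] 0.564 [100, 83, 70] 0.567 [243, 240, 239] 0.57 None 0.573 None 
0.345 [178, 142, 106] 0.348 [166, 133, 99] 0.351 [59, 45, 42] 0.354 [70, 52, 43] 0.357 [105, 75, 59] 0.36 [109, 78, 60] 0.363 [119, 87, 67] 0.366 [113, 82, 64] 0.369 [82, 59, 46] 0.372 [83, 60, 47]
```

The tip is now inside the slot, the same as the dark gouge. No views remain, so I'll feel the handle's height with closed fingers; its top should be at about 0.039.

Request:
move_arm:
  deltas:
    - {"x": 0.016,"y": -0.023,"z": 0.0,"wx": 0,"wy": 0,"wz": 0,"hand": 0}
    - {"x": 0.016,"y": -0.023,"z": 0.05,"wx": 0,"wy": 0,"wz": 0,"hand": 0}
    - {"x": 0.016,"y": -0.023,"z": 0.1,"wx": 0,"wy": 0,"wz": 0,"hand": 0}
    - {"x": 0.016,"y": -0.023,"z": 0.14,"wx": 0,"wy": 0,"wz": 0,"hand": 0}
    - {"x": 0.016,"y": -0.023,"z": 0.155,"wx": 0,"wy": 0,"wz": 0,"hand": 0}
    - {"x": 0.016,"y": -0.023,"z": 0.16,"wx": 0,"wy": 0,"wz": 0,"hand": 0}
    - {"x": 0.016,"y": -0.023,"z": 0.162,"wx": 0,"wy": 0,"wz": 0,"hand": 0}
    - {"x": 0.016,"y": -0.023,"z": 0.162,"wx": 0,"wy": 0,"wz": 0,"hand": 0}

```text
time: 41.95
tool_pos: [0.3804, 0.0694, 0.0443]
tool_rot: [3.141, -0.001, 0.023]
contact_force: [0.0, -0.1, -0.3]
opening: 0.0004
```

Request:
move_arm:
  deltas:
    - {"x": 0,"y": 0,"z": 0.001,"wx": 0,"wy": 0,"wz": 0,"hand": 0}
    - {"x": 0,"y": 0,"z": 0.002,"wx": 0,"wy": 0,"wz": 0,"hand": 0}
    - {"x": 0,"y": 0,"z": 0.003,"wx": 0,"wy": 0,"wz": 0,"hand": 0}
    - {"x": 0,"y": 0,"z": 0.003,"wx": 0,"wy": 0,"wz": 0,"hand": 0}

```text
time: 42.45
tool_pos: [0.3801, 0.0693, 0.0411]
tool_rot: [3.141, -0.0, 0.023]
contact_force: [0.4, 0.1, 0.0]
opening: 0.0006
```

Request:
move_arm:
  deltas:
    - {"x": 0,"y": 0,"z": -0.06,"wx": 0,"wy": 0,"wz": 0,"hand": 0}
    - {"x": 0,"y": 0,"z": -0.12,"wx": 0,"wy": 0,"wz": 0,"hand": 0.3}
    - {"x": 0,"y": 0.06,"z": -0.18,"wx": 0,"wy": 0,"wz": 0,"hand": 0.3}
    - {"x": 0,"y": 0.4,"z": -0.2,"wx": 0,"wy": 0,"wz": 0,"hand": 0.3}
    - {"x": 0,"y": 0.4,"z": -0.2,"wx": 0,"wy": 0,"wz": 0,"hand": 0.3}
    - {"x": 0,"y": 0.4,"z": -0.2,"wx": 0,"wy": 0,"wz": 0,"hand": 0.3}
    - {"x": 0,"y": 0.4,"z": -0.2,"wx": 0,"wy": 0,"wz": 0,"hand": 0.3}
    - {"x": 0,"y": 0.4,"z": -0.2,"wx": 0,"wy": 0,"wz": 0,"hand": 0.3}

```text
time: 43.45
tool_pos: [0.3875, -0.2877, 0.2368]
tool_rot: [3.142, -0.0, 0.022]
contact_force: [0.8, -0.0, 0.1]
opening: 0.0273
```

```bash
python3 - <<'E'
from h import *
print(st()['tool_pos'],st()['contact_force'])
a,p=snap('top','t20.png');h=cv2.cvtColor(a,cv2.COLOR_RGB2HSV)
o=cv2.cvtColor(cv2.imread('pics/top0.png'),cv2.COLOR_BGR2HSV)
# box bar: light wood rod
for n,hh in(('start',o),('now',h)):
    m=((hh[...,0]>8)&(hh[...,0]<28)&(hh[...,1]<140)&(hh[...,1]>35)&(hh[...,2]>190)).astype(np.uint8);m[:140]=0;m[165:]=0;m[:,:214]=0;m[:,258:]=0
    k,l,S,c=cv2.connectedComponentsWithStats(m);i=max(range(1,k),key=lambda i:S[i][4]);u=c[i];print(n,S[i].tolist(),u,onz(p,*u,.165+(.003 if n=='now' else 0)+.004))
# tray rim outline by orange pockets + tools: tray hull
m=((h[...,0]>5)&(h[...,0]<30)&(h[...,1]>120)&(h[...,2]>150)).astype(np.uint8);m[:190]=0;m[290:]=0;m[:,:190]=0;m[:,290:]=0
ys,xs=np.nonzero(m);r=cv2.minAreaRect(np.c_[xs,ys].astype(np.float32));print('orange rect',r,onz(p,*r[0],.01))
E
```

```text
[ 0.38753059 -0.28769242  0.23675894] [ 0.81082325 -0.03722492  0.12768479]
start [222, 149, 27, 5, 131] [235.3740458  150.96183206] [0.63184223 0.15298043 0.169     ]
now [221, 148, 28, 5, 126] [234.71428571 149.81746032] [0.63428356 0.15476836 0.172     ]
orange rect ((232.5, 239.5), (99.0, 77.0), 90.0) [0.39688011 0.16227464 0.01      ]
```

```bash
python3 - <<'E'
from h import *
a,p=snap('top','t21.png');h=cv2.cvtColor(a,cv2.COLOR_RGB2HSV)
x=np.array([.9997,.0227]);y=np.array([-.0227,.9997])
for n in PK:
    P=np.array(PK[n])-[.002,0]
    for s in(.06,.08,-.05,-.07):
        row=[]
        for d in np.arange(-.021,.022,.003):
            u,v=proj(p,[*(P+s*x+d*y),.012 if s>0 else .03]);c=h[int(round(v)),int(round(u))].astype(int)
            row.append('W' if c[1]<60 and c[2]>150 else 'O' if c[1]>140 and c[2]>180 else 'k' if c[2]<90 else 't')
        print(n,s,''.join(row))
E
```

```text
red 0.06 kkkkWWWWWWtOkkk
red 0.08 kkktWWWWWWttOkk
red -0.05 OOOOttttttttOOO
red -0.07 ttkkkttttttttkk
dark 0.06 ttkkOOWWWtOOkkk
dark 0.08 kkkkOOWWWtOtkkk
dark -0.05 OOOtkkkkkktOOOO
dark -0.07 kkkkkkkkkkkkttk
pale 0.06 kkkOWWWWWWtOtkk
pale 0.08 kkktWWWWWWtOtkk
pale -0.05 OOOttttttttOOOO
pale -0.07 ktttttWtttttttt
```

All three tools sit centred in their pockets, the box is upright on the tongue, and the arm is clear.

```bash
python3 -c "
from cell import robot,monitor
print(monitor.observe()['time'],robot.hand_in())"
```

```text
the job is handed in; nothing more can be done
43.55 None
```

I handed the job in at 43.6 s. The stone box stands upright on the tray's tongue, and the red-brown, dark and boxwood gouges lie in their own pockets, handles towards the robot. No verdict was given.

- **Box and tongue:** I tipped the box back onto the riser, slid the tongue squarely in under it and let it down. The last measurement puts the tongue tip about 10 mm from the rear edge and about 3 mm off the middle. The uprightness comes from a picture taken just after letting it down; at the end I only measured the bar again, and it was where it should be.
- **Tools:** The last top-camera sample shows all three blades and handles centred in their pockets.
- **Slim V-tool:** I did not see it anywhere on the bench, so I took it as the missing one and left its pocket empty.
- **Pale gouge:** It first landed about 3 mm too far forward, with its tip resting on the foam. I gripped it again and moved it back. My picture views were used up by then, so I checked it by pixel values (tip inside the slot) and by lowering closed fingers over the handle. They met nothing down to 41 mm; the handle's top should be at about 39 mm.
- **Disagreement:** The top and wrist cameras differed by about 2 mm in x throughout. I used the wrist values for the tray and tools.

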